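Set varnished tiles out to dry and clear the cups

TASK

Slide the blue tile off the top of the stack sideways onto the higher deck of the drying stand, right up to the green end stop, then slide the yellow tile under it the other way onto the lower deck up to its stop; slide them flat without lifting them, and leave the two white tiles beneath as they lie. When both are out, wind the timer's key clockwise, a part turn at a time, until it is fully wound. Also nest every white cup there is into the fixed blue cup, all fully home in one upright stack, and leave the other things on the table alone.

Things in the scene. Friction and masses are not known exactly. Their poses are not given: they have to be found in the camera images.
- stand: white drying stand fixed to the table, 90 mm wide (its x), 300 mm long (its y); origin at the centre of its underside, on the table. A pocket in the middle (y -46 to +46 mm, floor 20 mm up, open on its x sides) holds the stack of four tiles. Higher deck on its +y side, lower deck on its -y side, each 100 mm long, with an 8 mm high green stop at its outer end
- upper_home (a point): middle of the higher deck's top, 55 mm above the table, 96 mm from the stand's origin along its +y; a tile touching the stop (inner face 42 mm farther out) has its centre right above this point. The deck is 1 mm below the underside of the blue tile in the stack
- lower_home (a point): the same point of the lower deck, 43 mm above the table, 96 mm from the stand's origin along its -y; the stop's inner face is 42 mm farther out. The deck is 1 mm below the underside of the yellow tile in the stack
- tile_a_mid (a point): blue tile with white dots, the top one of the stack of four; 56 mm (its x) by 84 mm (its y) by 12 mm thick, 130 g, square edges; the point is the tile's centre, 6 mm above its underside, axes as the tile's (z up); it lies on the yellow tile, its centre 62 mm above the table
- tile_b_mid (a point): yellow tile with white dots, second from the top, under the blue one; same size: 56 mm (its x) by 84 mm (its y) by 12 mm thick, 130 g, square edges; the point is the tile's centre, 6 mm above its underside, axes as the tile's (z up); its centre starts 50 mm above the table
- tile_c_mid (a point): white tile with green dots, third from the top, same size, point at its centre; it stays in the pocket
- tile_d_mid (a point): white tile with green dots, the lowest, same size, point at its centre; it stays on the floor of the pocket
- key (a joint): angle of the timer's winding key, rad: grows as the key is wound clockwise seen from above, from 0 (run down) to a stop at 4.2 (fully wound). The mainspring resists a little (about 0.1 N m at most) and a ratchet brake holds the key where it is let go
- key_grip (a point): winding key on top of the timer: an upright flat dark steel blade 34 mm wide (along its x), 10 mm thick (its y) and 26 mm tall, turning with the key about the vertical; the point is the blade's centre, on the turning axis, 66 mm above the table (the blade spans 53 to 79 mm). Below is the timer, a fixed white box 70 x 70 mm with an orange dial on top, 45 mm high
- cup_blue_mid (a point): the blue collecting cup, fixed on a thin round base: plastic varnish cup, open at the top: plain cone 70 mm high, outside 40 mm across at the foot and 64 mm at the rim, wall 2.5 mm, solid foot 24 mm thick; the point is on its axis half-way up (35 mm below its rim), z out of its mouth. A nested cup's foot rests on the foot of the one below, 24 mm higher per cup, with 1.6 mm of play
- cup_1_mid (a point): a white one (not always there): plastic varnish cup, open at the top: plain cone 70 mm high, outside 40 mm across at the foot and 64 mm at the rim, wall 2.5 mm, solid foot 24 mm thick, about 50 g; the point is on its axis half-way up (35 mm below its rim), z out of its mouth; each starts upright on the table
- cup_2_mid (a point): a white one (not always there): plastic varnish cup, open at the top: plain cone 70 mm high, outside 40 mm across at the foot and 64 mm at the rim, wall 2.5 mm, solid foot 24 mm thick, about 50 g; the point is on its axis half-way up (35 mm below its rim), z out of its mouth; each starts upright on the table
- cup_3_mid (a point): a white one (not always there): plastic varnish cup, open at the top: plain cone 70 mm high, outside 40 mm across at the foot and 64 mm at the rim, wall 2.5 mm, solid foot 24 mm thick, about 50 g; the point is on its axis half-way up (35 mm below its rim), z out of its mouth; each starts upright on the table
- cup_4_mid (a point): a white one (not always there): plastic varnish cup, open at the top: plain cone 70 mm high, outside 40 mm across at the foot and 64 mm at the rim, wall 2.5 mm, solid foot 24 mm thick, about 50 g; the point is on its axis half-way up (35 mm below its rim), z out of its mouth; each starts upright on the table
- cup_5_mid (a point): a white one (not always there): plastic varnish cup, open at the top: plain cone 70 mm high, outside 40 mm across at the foot and 64 mm at the rim, wall 2.5 mm, solid foot 24 mm thick, about 50 g; the point is on its axis half-way up (35 mm below its rim), z out of its mouth; each starts upright on the table
- bottle_1: bystander: small clear bottle with a white cap, 36 mm across, 75 mm high, origin at its foot; leave alone
- tape_roll: bystander: yellow tape roll lying flat, 68 mm across, 18 mm high, origin at its underside; leave alone
- stapler: bystander: white stapler, 100 mm long (its y), 30 mm wide, 36 mm high, origin at its underside; leave alone
- glue_jar: bystander: jar with a red cap, 56 mm across, 55 mm high, origin at its foot; leave alone
Things that resemble listed ones, but are neither listed nor needed, are in the scene too. What is shaped like the part that bears cup_5_mid but pink or turquoise is not meant. What is shaped like the part that bears cup_4_mid but turquoise is not meant.

How it is judged:
By the outcome, as a careful person would: the job done as asked, in the order asked, and still so for the second after the job is handed in, with the robot touching nothing.
Of cup_1, cup_2, cup_3, cup_4, cup_5 only 3 to 5 are there at a start; the rules pass over those that are not, and their reading is None.
At some moment in a run one of cup_1, cup_2, cup_3, cup_4, cup_5 may be knocked a few centimetres aside while the robot is not near it.
It also fails if it takes over 210 s, if anything falls off the work surface, if the arm or the gripper's body presses on something with over 40 N, if the wrist force passes 120 N, or if a joint passes its speed limit or range.

ROBOT

A 7-joint arm with a two-finger parallel gripper is mounted at the origin on the work surface. World frame = base frame: x ahead of the robot, y to its left, z up, the work surface at z = 0. Lengths are in m, angles in rad, forces in N, time in s.
With the tool pointing down it reaches from about 0.4 to 0.85 m from the base axis. Payload 4.5 kg.
Tool frame: the origin (TCP) lies between the finger pads; the fingertips stand 11 mm ahead of it and the grasp point (between the pads) lies 8 mm behind it (r.nose_length is the distance from the TCP to the fingertips, in m); z points along the fingers, y is the line along which they close (so a half turn about z gives the same grasp; the last joint's range is limited). The gripper opens to 88 mm and grips with 3 to 60 N. Pads are 18 mm wide; open, the fingers measure 123 mm over their backs; the gripper's body (75 mm by 187 mm) begins 45 mm behind the grasp point.
Start: joints at [1.345, 0.689, -0.195, 1.565, 0.157, 0.902, -0.215], TCP at [0.161, -0.604, 0.25] pointing down, gripper open.
Joint ranges: [-3.01, 3.01], [-0.46, 2.08], [-1.47, 1.51], [0.13, 2.56], [-1, 4.14], [0.04, 2.09], [-2.66, 2.66]. Speed limits (rad/s): [2.57, 2.57, 3.14, 3.14, 3.14, 3.14, 3.14].

INTERFACE

Orientations are given as a unit quaternion [x, y, z, w].
In Python, from plant import get_state, snapshot, camera_model, r gives the robot as it stands.
- The arm moves only by the shell command python3 -m inch 'ROWS' [FORCE]. ROWS is text: rows parted by semicolons, each of 7 numbers parted by spaces: the opening, from -1 (shut) to 1 (fully open), then the shift along the tool's x, y, z in m, then the turn, a rotation vector about the tool's x, y, z in rad. A call has 1 to 20 rows; each row shifts and turns the commanded pose from where the row before left it, along the tool's axes as they then stand; what a row does not reach is not made up. A row lasts 1/12 s, in which the tool goes at most 41.7 mm and 7.16 degrees, less where a joint would pass 70% of its speed; a pose out of reach is approached as far as the arm can. A call is refused whole if a number of a shift passes 0.0417 or a number of a turn 0.125, either way. A call with a gripper value outside its range is refused whole. The fingers move at their own pace and stop on an object; FORCE is the grip in N (left out, the last holds). Time passes only in rows, so rows that do not move let the fingers close. It gives the time, the measured TCP pose, the force, the opening and the grip force at its end, in the units of the state.
- get_state(): the state, without advancing time (a new reading comes with each control period).
- snapshot(name): name is "side" or "top" or "wrist"; returns (picture, depth): 400x640x3 uint8, red, green, blue; 400x640 float32, m along the optical axis (not along the pixel's ray), 0 where there is no reading.
- camera_model(name): a dict with "intrinsics" (3x3 intrinsics, pixels), "dist" ([k1, k2, p1, p2, k3] as OpenCV has them; the pictures are not rectified), "view" (4x4, takes a point from world to camera coordinates). Camera axes: x right, y down, z forward; pixel columns grow to the right and rows downward; lengths in m; the calibration is good to about 2 mm. A picture is of the moment at which its call begins: read the wrist's pose just before it. camera_model takes no time and is no camera call; for the wrist camera it gives the pose at the moment of the call.
- r.finish_job(): hands the job in; it is judged then, once.
The state is a dict: "clock": time; "q": joint angles; "qd": joint speeds; "joint_torque": joint torques, N m; "tool_pos": TCP position; "eef_rot": TCP orientation; "contact_force": force on the tool from outside, world axes, zero at the start; "moment": the same for the moment, N m; "opening": opening from 0.0 (shut) to 1.0 (fully open); "finger_force": force on a finger pad.
Only numpy, scipy, OpenCV 4.12 (cv2) and the standard library are available. Lean on these libraries where they do the work, as an engineer would, in place of code of your own. Each camera call takes 0.05 s, during which the arm holds its last target. There are 200 camera calls.

## Working session

There is one attempt and no reset: what is moved stays moved. The work goes in short steps, Python scripts to look and compute and a shell command to move; the robot and the scene stay as the last step left them, time stands still between calls to the robot, and variables do not carry over. Pictures are saved under pics/ and viewed, at most 14 in all, crops included, and the job is handed in when it is done.

```bash
ls; mkdir -p pics
python3 - <<'E'
from plant import get_state, snapshot, camera_model, r
import cv2, numpy as np
s=get_state(); print({k:np.round(v,3) for k,v in s.items()})
for n in ["side","top"]:
    im,d=snapshot(n); cv2.imwrite(f"pics/{n}0.png",im[:,:,::-1]); np.savez(f"{n}0.npz",im=im,d=d)
    c=camera_model(n); print(n,np.round(c["intrinsics"],1).tolist(),np.round(c["dist"],4),np.round(c["view"],3).tolist(), (d>0).mean())
print(r.nose_length)
E
```

```text
pics
{'clock': np.float64(0.0), 'q': array([ 1.345,  0.69 , -0.195,  1.566,  0.157,  0.903, -0.215]), 'qd': array([ 0.   ,  0.001, -0.001, -0.002,  0.   , -0.   ,  0.001]), 'joint_torque': array([-0.0000e+00, -5.2756e+01, -1.2670e+00, -1.5343e+01, -5.3000e-02,
        7.0000e-03,  0.0000e+00]), 'tool_pos': array([ 0.16 , -0.603,  0.249]), 'eef_rot': array([ 0.992,  0.13 , -0.   , -0.001]), 'contact_force': array([0.051, 0.359, 0.304]), 'moment': array([ 0.052,  0.001, -0.026]), 'finger_force': np.float64(0.0), 'opening': np.float64(0.995)}
side [[487.0, 0.0, 326.0], [0.0, 487.0, 199.3], [0.0, 0.0, 1.0]] [-0.0163  0.      0.      0.      0.    ] [[-0.93, -0.367, 0.01, 0.493], [-0.241, 0.589, -0.771, 0.241], [0.278, -0.72, -0.636, 1.072], [0.0, 0.0, 0.0, 1.0]] 0.99608984375
top [[515.7, 0.0, 322.6], [0.0, 515.7, 202.1], [0.0, 0.0, 1.0]] [0.0445 0.     0.     0.     0.    ] [[-0.028, -1.0, -0.001, -0.05], [-0.999, 0.028, -0.046, 0.536], [0.046, -0.001, -0.999, 1.298], [0.0, 0.0, 0.0, 1.0]] 0.99615234375
0.011
```

View pics/top0.png

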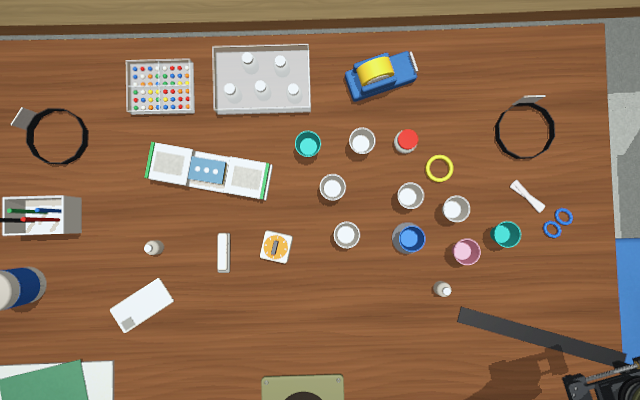

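View pics/side0.png

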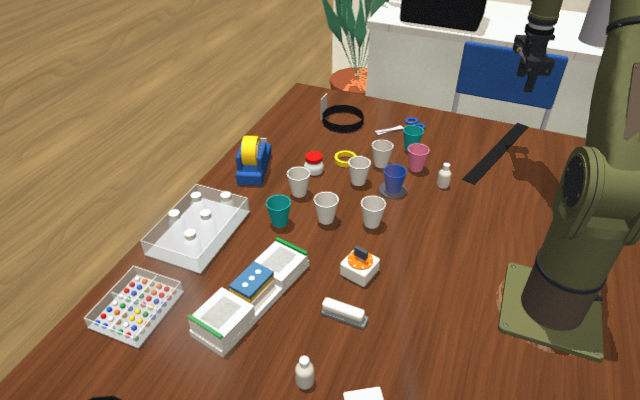

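Top view shows the stand at (207,171) with blue tile, timer (276,247), blue cup (409,238), five white cups near (362,141), (332,187), (410,196), (456,208), (346,235); turquoise/pink decoys at (308,144), (507,235), (467,252). The side view confirms this.

```bash
cat > h.py <<'E'
from plant import get_state, snapshot, camera_model, r
import cv2, numpy as np
from scipy.spatial.transform import Rotation as R
def ray(c,uv):
    p=cv2.undistortPoints(np.float64(uv).reshape(-1,1,2),c["intrinsics"],c["dist"])[:,0]
    return np.c_[p,np.ones(len(p))]
def towld(c,P):
    V=np.array(c["view"]); return (P-V[:3,3])@V[:3,:3]
def plane(c,uv,z):
    V=np.array(c["view"]); o=-V[:3,:3].T@V[:3,3]; d=ray(c,uv)@V[:3,:3]
    return o+d*((z-o[2])/d[:,2])[:,None]
def wmap(c,d):
    v,u=np.mgrid[:400,:640]; P=ray(c,np.c_[u.ravel(),v.ravel()])*d.reshape(-1,1)
    return towld(c,P).reshape(400,640,3)
def look(n):
    c=camera_model(n); im,d=snapshot(n); return c,im,d
def hsv(im): return cv2.cvtColor(im,cv2.COLOR_RGB2HSV)
def cups(c,im,d):
    "rim circles: pixels 62..200 mm high, blobs, circle fit; (x,y,z,diam,hue of the inside)"
    W=wmap(c,d); H=hsv(im); m=((W[...,2]>.058)&(W[...,2]<.21)&(d>0)).astype(np.uint8)
    n,l,st,_=cv2.connectedComponentsWithStats(m); out=[]
    for i in range(1,n):
        if not 60<st[i,4]<2500: continue
        k=l==i; z=np.percentile(W[k][:,2],80)
        cn=cv2.findContours(k.astype(np.uint8),cv2.RETR_EXTERNAL,cv2.CHAIN_APPROX_NONE)[0][0][:,0]
        q=plane(c,cn,z)[:,:2]; (x,y),rad=cv2.minEnclosingCircle(q.astype(np.float32)*1000)
        v=np.array([np.median(H[k][:,j]) for j in range(3)])
        ctr=cn.mean(0)
        out.append((round(float(q[:,0].mean()),4),round(float(q[:,1].mean()),4),round(float(z),4),round(2*rad),v.astype(int).tolist(),ctr.round().tolist()))
    return out
def pose():
    s=get_state(); return s["tool_pos"],R.from_quat(s["eef_rot"]),s
E
python3 - <<'E'
from h import *
z=np.load("top0.npz"); im,d=z["im"],z["d"]; c=camera_model("top")
for o in cups(c,im,d): print(o)
W=wmap(c,d); H=hsv(im)
print("table z",np.median(W[280:300,200:250,2]))
def box(m,name,zz):
    cn=max(cv2.findContours(m.astype(np.uint8),cv2.RETR_EXTERNAL,cv2.CHAIN_APPROX_NONE)[0],key=cv2.contourArea)[:,0]
    q=plane(c,cn,zz)[:,:2]; print(name,cv2.minAreaRect((q*1000).astype(np.float32)),np.round(cn.mean(0)))
roi=np.zeros((400,640),bool); roi[135:205,140:280]=1
box(roi&(H[...,0]>95)&(H[...,0]<115)&(H[...,1]>80),"blue",.068)
g=roi&(H[...,0]>45)&(H[...,0]<80)&(H[...,1]>120)
n,l,st,ct=cv2.connectedComponentsWithStats(g.astype(np.uint8))
for i in range(1,n):
    if st[i,4]>20: print("green",ct[i],st[i,4],plane(c,ct[i],.063 if ct[i][0]<207 else .051), np.median(W[l==i][:,2]))
roi[:]=0; roi[225:270,255:298]=1
m=roi&(W[...,2]>.035); box(m,"timer",.045)
m=roi&(W[...,2]>.058); box(m,"key",.079)
o=roi&(H[...,0]>8)&(H[...,0]<25)&(H[...,1]>150); box(o,"dial",.045)
k=roi&(H[...,2]<90)&(W[...,2]>.04); box(k,"keydark",.079)
for u,v in [(207,171),(170,163),(245,178)]: print(W[v-2:v+3,u-2:u+3].reshape(-1,3).mean(0))
E
```

```text
(0.8848, 0.1061, 0.0793, 36, [101, 10, 247], [248.0, 59.0])
(0.8308, -0.1957, 0.1184, 112, [31, 165, 207], [374.0, 73.0])
(0.875, 0.0293, 0.0794, 35, [99, 10, 248], [280.0, 62.0])
(0.816, 0.0767, 0.0789, 35, [100, 10, 249], [261.0, 87.0])
(0.8109, 0.1505, 0.079, 34, [101, 10, 249], [231.0, 90.0])
(0.806, -0.0012, 0.079, 33, [101, 10, 249], [293.0, 90.0])
(0.768, -0.5752, 0.0843, 57, [18, 19, 113], [532.0, 98.0])
(0.7561, 0.6521, 0.0815, 53, [17, 21, 110], [20.0, 116.0])
(0.6791, -0.1651, 0.0713, 65, [30, 11, 189], [362.0, 140.0])
(0.6751, -0.0323, 0.07, 63, [88, 178, 169], [307.0, 144.0])
(0.6485, 0.3544, 0.0639, 89, [69, 142, 205], [149.0, 159.0])
(0.6176, 0.2139, 0.0695, 100, [101, 95, 211], [207.0, 170.0])
(0.5674, -0.0894, 0.0705, 63, [45, 11, 198], [332.0, 187.0])
(0.5406, -0.2778, 0.0706, 63, [50, 10, 199], [410.0, 196.0])
(0.5179, 0.6019, 0.1093, 172, [64, 20, 130], [35.0, 215.0])
(0.5054, -0.3879, 0.0706, 65, [40, 7, 200], [456.0, 209.0])
(0.4503, -0.1199, 0.0706, 63, [50, 11, 206], [346.0, 235.0])
(0.4418, -0.5061, 0.0711, 63, [88, 190, 152], [507.0, 234.0])
(0.4376, -0.2776
[... 443 characters left out ...]
63     ]] 0.062413709116387384
green [264.16161616 180.91919192] 99 [[0.5887838  0.07749952 0.051     ]] 0.05091148197702575
timer ((425.34136962890625, 53.93894958496094), (69.3984375, 69.25175476074219), 75.99626159667969) [276. 247.]
key ((425.2013244628906, 54.13560104370117), (10.961324691772461, 33.719520568847656), 73.33538055419922) [274. 248.]
dial ((425.1394348144531, 55.178890228271484), (54.2933464050293, 54.07670211791992), 88.35051727294922) [275. 247.]
keydark ((414.4522705078125, 52.29202651977539), (2.067163586616516e-05, 4.779823303222656), 88.66913604736328) [275. 252.]
[0.61530996 0.21394658 0.06800861]
[0.63899753 0.30702828 0.05461278]
[0.59813958 0.12581903 0.0426525 ]
```

```bash
cat >> h.py <<'E'
def go(x,y,z,yx=None):
    "what is left to a target, in present tool axes; yx = wanted world heading (deg) of tool x, mod 180"
    p,Q,s=pose(); ex=Q.as_matrix()[:,0]; h=np.degrees(np.arctan2(ex[1],ex[0]))
    dz=0
    tilt=np.degrees(np.arccos(-Q.as_matrix()[2,2]))
    if yx is not None: dz=-((yx-h+90)%180-90)
    # shift in axes after the turn (turn about tool z first) and before it
    D=np.array([x,y,z])-p; a=Q.inv().apply(D); b=(Q*R.from_rotvec([0,0,np.radians(dz)])).inv().apply(D)
    print("at",np.round(p,4),"head %.1f tilt %.2f"%(h,tilt),"q7 %.2f"%s["q"][6],"t %.1f"%s["clock"],"| now-axes",np.round(a,4),"| turn z %.3f"%np.radians(dz),"then",np.round(b,4))
E
python3 -m inch '1 0 0 0 0 0 -.122;1 0 0 0 0 0 -.122;1 0 0 0 0 0 -.122;1 0 0 0 0 0 -.122;1 0 0 0 0 0 -.122;1 0 0 0 0 0 -.122;1 0 0 0 0 0 -.122;1 0 0 0 0 0 -.122;1 0 0 0 0 0 -.122;1 .037 .0114 0 0 0 0;1 .037 .0114 0 0 0 0;1 .037 .0114 0 0 0 0;1 .037 .0114 0 0 0 0;1 .037 .0114 0 0 0 0;1 .037 .0114 0 0 0 0'
python3 -c "from h import *;go(.6178,.2157,.15,77.8)"
```

```text
clock: 1.35
tool_pos: [0.2745, -0.3998, 0.2495]
eef_rot: [0.778, 0.628, 0.0, -0.0]
contact_force: [0.8, -0.2, 0.7]
opening: 1.002
finger_force: 0.0
at [ 0.2745 -0.3998  0.2495] head 77.8 tilt 0.03 q7 0.25 t 1.4 | now-axes [0.6742 0.205  0.0997] | turn z -0.001 then [0.6741 0.2055 0.0997]
```

```bash
python3 -m inch '1 .037 .0114 0 0 0 0;1 .037 .0114 0 0 0 0;1 .037 .0114 0 0 0 0;1 .037 .0114 0 0 0 0;1 .037 .0114 0 0 0 0;1 .037 .0114 0 0 0 0;1 .037 .0114 0 0 0 0;1 .037 .0114 0 0 0 0;1 .037 .0114 0 0 0 0;1 .037 .0114 0 0 0 0;1 .037 .0114 0 0 0 0;1 .037 .0114 0 0 0 0;1 .037 .0114 0 0 0 0;1 .037 .0114 0 0 0 0;1 .037 .0114 0 0 0 0;1 .035 .0114 .01 0 0 0;1 .035 .0114 .01 0 0 0;1 0 0 0 0 0 0;1 0 0 0 0 0 0'
python3 - <<'E'
from h import *
go(.6178,.2157,.15,77.8)
c,im,d=look("wrist"); cv2.imwrite("pics/w1.png",im[:,:,::-1]); np.savez("w1.npz",im=im,d=d,**c)
H=hsv(im)
def box(m,name,zz):
    cn=max(cv2.findContours(m.astype(np.uint8),cv2.RETR_EXTERNAL,cv2.CHAIN_APPROX_NONE)[0],key=cv2.contourArea)[:,0]
    q=plane(c,cn,zz)[:,:2]; print(name,cv2.minAreaRect((q*1000).astype(np.float32)),np.round(cn.mean(0)))
box((H[...,0]>95)&(H[...,0]<115)&(H[...,1]>80),"blue",.068)
g=((H[...,0]>45)&(H[...,0]<80)&(H[...,1]>120)).astype(np.uint8)
n,l,st,ct=cv2.connectedComponentsWithStats(g)
for i in range(1,n):
    if st[i,4]>200: print("green",ct[i],st[i,4],plane(c,ct[i],.063),plane(c,ct[i],.051))
E
```

```text
clock: 2.93
tool_pos: [0.5953, 0.1709, 0.2283]
eef_rot: [0.777, 0.629, -0.001, -0.001]
contact_force: [-0.0, 0.4, 0.5]
opening: 0.999
finger_force: 0.0
at [0.5953 0.1709 0.2283] head 78.0 tilt 0.13 q7 -0.88 t 2.9 | now-axes [0.0485 0.0129 0.0783] | turn z 0.004 then [0.0486 0.0127 0.0783]
blue ((618.0700073242188, 215.2481689453125), (82.31548309326172, 54.673126220703125), 79.37537384033203) [341. 130.]
```

View pics/w1.png

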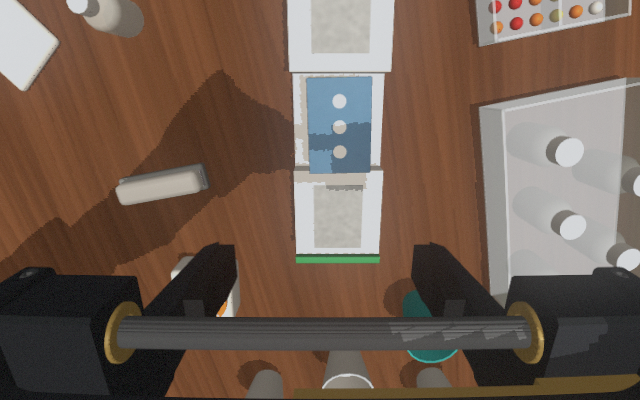

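The wrist view shows the blue tile at (341,130), agreeing with the top view to about 1 mm.

```bash
python3 -m inch '1 .012 .0032 .02 0 0 -.009;1 .012 .0032 .02 0 0 -.009;1 .012 .0032 .02 0 0 0;1 .012 .0032 .02 0 0 0;1 0 0 .02 0 0 0;1 0 0 .02 0 0 0;1 0 0 .018 0 0 0;1 0 0 .01 0 0 0;1 0 0 0 0 0 0;1 0 0 0 0 0 0'
python3 -c "from h import *;go(.618,.2155,.070,79)"
```

```text
clock: 3.82
tool_pos: [0.6181, 0.2116, 0.082]
eef_rot: [0.773, 0.634, -0.0, 0.0]
contact_force: [0.3, -0.3, 0.6]
opening: 1.0
finger_force: 0.0
at [0.6181 0.2116 0.082 ] head 78.8 tilt 0.05 q7 -0.97 t 3.8 | now-axes [ 0.0038 -0.0009  0.012 ] | turn z -0.004 then [ 0.0038 -0.0009  0.012 ]
```

```bash
python3 -m inch '1 .0038 -.0009 .008 0 0 0;1 0 0 .004 0 0 0;1 0 0 0 0 0 0;0 0 0 0 0 0 0;-.1 0 0 0 0 0 0;-1 0 0 0 0 0 0;-1 0 0 0 0 0 0;-1 0 0 0 0 0 0;-1 0 0 0 0 0 0;-1 0 0 0 0 0 0' 8
python3 -c "from h import *;go(.618,.2155,.070,79)"
```

```text
clock: 4.65
tool_pos: [0.6181, 0.2167, 0.0699]
eef_rot: [0.773, 0.635, 0.0, 0.0]
contact_force: [-0.2, 0.2, 0.9]
opening: 0.634
finger_force: 8.0
at [0.6181 0.2167 0.0699] head 78.8 tilt 0.02 q7 -0.98 t 4.7 | now-axes [-0.0012  0.0002 -0.0001] | turn z -0.003 then [-0.0012  0.0001 -0.0001]
```

```bash
python3 -m inch '-1 .01 .0002 0 0 0 0;-1 .01 .0002 0 0 0 0;-1 .01 .0002 0 0 0 0;-1 .01 .0002 0 0 0 0;-1 .01 .0002 0 0 0 0;-1 .01 .0002 0 0 0 0;-1 .01 .0002 0 0 0 0;-1 .01 .0002 0 0 0 0;-1 .006 .0001 .0007 0 0 0;-1 0 0 0 0 0 0'
python3 -c "from h import *;go(.6384,.3093,.070,78.8)"
python3 -m inch '-1 .003 0 0 0 0 0;-1 .002 0 0 0 0 0;-1 .002 0 0 0 0 0;-1 0 0 0 0 0 0'
python3 -m inch '-1 .002 0 0 0 0 0;-1 0 0 0 0 0 0'
python3 -c "from h import *;go(.6384,.3093,.070,78.8)"
```

```text
clock: 5.48
tool_pos: [0.6359, 0.3039, 0.0688]
eef_rot: [0.772, 0.636, 0.001, -0.001]
contact_force: [-0.5, 1.2, 0.1]
opening: 0.633
finger_force: 8.0
at [0.6359 0.3039 0.0688] head 78.9 tilt 0.16 q7 -1.02 t 5.5 | now-axes [ 0.0058  0.0014 -0.0012] | turn z 0.003 then [ 0.0058  0.0014 -0.0012]
clock: 5.82
tool_pos: [0.6377, 0.3078, 0.0689]
eef_rot: [0.773, 0.635, 0.0, -0.0]
contact_force: [-0.1, 0.1, -1.6]
opening: 0.633
finger_force: 8.0
clock: 5.98
tool_pos: [0.6381, 0.3098, 0.0689]
eef_rot: [0.773, 0.635, 0.0, -0.0]
contact_force: [0.6, 0.6, -1.9]
opening: 0.636
finger_force: 8.0
at [0.6381 0.3098 0.0689] head 78.8 tilt 0.02 q7 -1.03 t 6.0 | now-axes [-0.0005  0.0004 -0.0011] | turn z 0.000 then [-0.0005  0.0004 -0.0011]
```

```bash
for i in 1; do python3 -m inch '-1 .001 0 0 0 0 0;-1 .001 0 0 0 0 0;-1 0 0 0 0 0 0'; python3 -m inch '-1 .001 0 0 0 0 0;-1 .001 0 0 0 0 0;-1 0 0 0 0 0 0';python3 -m inch '-1 .001 0 0 0 0 0;-1 .001 0 0 0 0 0;-1 0 0 0 0 0 0'; done | grep -E "pos|contact"
```

```text
tool_pos: [0.6383, 0.3112, 0.0688]
contact_force: [-0.4, -1.0, -0.2]
tool_pos: [0.6383, 0.3114, 0.0688]
contact_force: [-2.3, -5.4, 1.7]
tool_pos: [0.6383, 0.3116, 0.0687]
contact_force: [-3.9, -7.2, 4.8]
```

```bash
python3 -m inch '-1 -.003 0 0 0 0 0;1 0 0 0 0 0 0;1 0 0 0 0 0 0;1 0 0 0 0 0 0;1 0 0 0 0 0 0;1 0 0 -.02 0 0 0;1 -.03 0 -.03 0 0 0;1 -.04 0 -.01 0 0 0;1 -.04 0 -.01 0 0 0;1 -.04 0 -.01 0 0 0;1 -.03 0 -.01 0 0 0;1 -.03 0 0 0 0 0;1 -.03 0 0 0 0 0;1 0 0 0 0 0 0'
python3 - <<'E'
from h import *
go(.6178,.2157,.15,77.8)
c,im,d=look("wrist"); cv2.imwrite("pics/w2.png",im[:,:,::-1]); np.savez("w2.npz",im=im,d=d,**c)
H=hsv(im); W=wmap(c,d)
def box(m,name,zz):
    cn=max(cv2.findContours(m.astype(np.uint8),cv2.RETR_EXTERNAL,cv2.CHAIN_APPROX_NONE)[0],key=cv2.contourArea)[:,0]
    q=plane(c,cn,zz)[:,:2]; print(name,cv2.minAreaRect((q*1000).astype(np.float32)),np.round(cn.mean(0)),np.median(W[m][:,2]))
box((H[...,0]>95)&(H[...,0]<115)&(H[...,1]>80),"blue",.067)
box((H[...,0]>15)&(H[...,0]<33)&(H[...,1]>110)&(H[...,2]>120),"yellow",.056)
E
```

```text
clock: 7.9
tool_pos: [0.5914, 0.0688, 0.1584]
eef_rot: [0.775, 0.632, -0.003, 0.002]
contact_force: [0.2, -2.2, 0.4]
opening: 1.002
finger_force: 0.0
at [0.5914 0.0688 0.1584] head 78.3 tilt 0.42 q7 -0.80 t 7.9 | now-axes [ 0.1493 -0.0039  0.0073] | turn z 0.009 then [ 0.1492 -0.0053  0.0073]
blue ((416.89501953125, -93.76522064208984), (0.0, 0.0), 0.0) [177. 398.] 0.23005711899698802
yellow ((612.3211059570312, 187.26002502441406), (26.912559509277344, 55.452003479003906), 78.2955551147461) [319.  20.] 0.056859572929226734
```

View pics/w2.png

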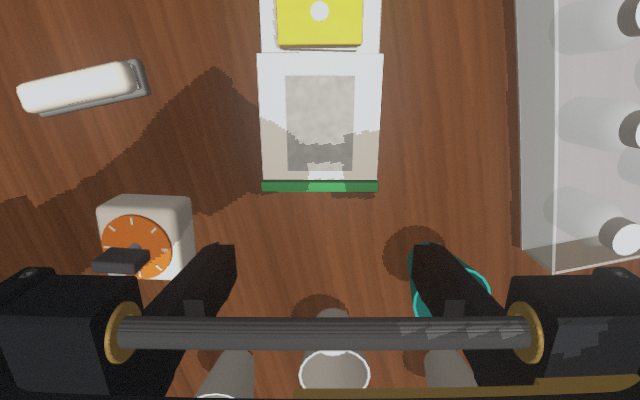

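The wrist view shows yellow's near part at (319,20); I'm too far back, so I step forward for a full view.

```bash
python3 -m inch '1 .035 -.002 -.03 0 0 0;1 .035 -.002 -.03 0 0 0;1 0 0 -.02 0 0 0;1 0 0 0 0 0 0;1 0 0 0 0 0 0'
python3 - <<'E'
from h import *
go(.6178,.2157,.15,78)
c,im,d=look("wrist"); cv2.imwrite("pics/w3.png",im[:,:,::-1]); np.savez("w3.npz",im=im,d=d,**c)
H=hsv(im); W=wmap(c,d)
def box(m,name,zz):
    cn=max(cv2.findContours(m.astype(np.uint8),cv2.RETR_EXTERNAL,cv2.CHAIN_APPROX_NONE)[0],key=cv2.contourArea)[:,0]
    q=plane(c,cn,zz)[:,:2]; print(name,cv2.minAreaRect((q*1000).astype(np.float32)),np.round(cn.mean(0)),np.median(W[m][:,2]))
m=np.zeros((400,640),bool); m[:240]=1
box(m&(H[...,0]>95)&(H[...,0]<115)&(H[...,1]>80),"blue",.067)
box(m&(H[...,0]>15)&(H[...,0]<33)&(H[...,1]>110)&(H[...,2]>120)&(W[...,2]>.05),"yellow",.056)
for n,z in (("hi",.063),("lo",.051)):
    g=m&(H[...,0]>45)&(H[...,0]<80)&(H[...,1]>120)&(abs(W[...,2]-z)<.004)
    if g.sum()>30: box(g,n,z)
E
```

```text
clock: 8.37
tool_pos: [0.6015, 0.1426, 0.2338]
eef_rot: [0.772, 0.636, 0.002, 0.0]
contact_force: [0.5, -0.7, 0.3]
opening: 1.0
finger_force: 0.0
at [0.6015 0.1426 0.2338] head 79.0 tilt 0.19 q7 -0.82 t 8.4 | now-axes [0.0747 0.0019 0.0839] | turn z 0.017 then [0.0747 0.0006 0.0839]
blue ((631.2796020507812, 279.32733154296875), (20.395259857177734, 54.07428741455078), 79.03622436523438) [330.  15.] 0.06784933179100018
yellow ((618.1346435546875, 215.89138793945312), (82.43582153320312, 55.795597076416016), 78.94381713867188) [326.  93.] 0.056743693862754206
lo ((563.2344970703125, 82.78729248046875), (5.765323638916016, 33.880638122558594), 78.94116973876953) [299. 235.] 0.05161872694017898
```

```bash
python3 -m inch '1 .019 .0005 .02 0 0 0;1 .019 .0005 .02 0 0 0;1 .019 .0005 .02 0 0 0;1 .018 .0003 .02 0 0 0;1 0 0 .03 0 0 0;1 0 0 .03 0 0 0;1 0 0 .015 0 0 0;1 0 0 .005 0 0 0;1 0 0 0 0 0 0;1 0 0 0 0 0 0' |grep pos
python3 -c "from h import *;go(.6181,.2160,.0575,78.9)"
```

```text
tool_pos: [0.6173, 0.2134, 0.0726]
at [0.6173 0.2134 0.0726] head 78.8 tilt 0.01 q7 -0.98 t 9.2 | now-axes [0.0027 0.0003 0.0151] | turn z -0.002 then [0.0027 0.0003 0.0151]
```

```bash
python3 -m inch '1 .0027 .0003 .009 0 0 0;1 0 0 .006 0 0 0;1 0 0 0 0 0 0;.4 0 0 0 0 0 0;0 0 0 0 0 0 0;-1 0 0 0 0 0 0;-1 0 0 0 0 0 0;-1 0 0 0 0 0 0;-1 0 0 0 0 0 0;-1 0 0 0 0 0 0' 8
python3 -c "from h import *;go(.6181,.2160,.0575,78.9)"
```

```text
clock: 10.08
tool_pos: [0.6182, 0.2162, 0.0579]
eef_rot: [0.773, 0.635, 0.0, 0.0]
contact_force: [0.5, -0.5, 1.2]
opening: 0.635
finger_force: 8.0
at [0.6182 0.2162 0.0579] head 78.8 tilt 0.03 q7 -0.99 t 10.1 | now-axes [-0.0002 -0.      0.0004] | turn z -0.001 then [-0.0002 -0.      0.0004]
```

```bash
python3 -m inch '-1 -.01 -.0001 0 0 0 0;-1 -.01 -.0001 0 0 0 0;-1 -.01 -.0001 0 0 0 0;-1 -.01 -.0001 0 0 0 0;-1 -.01 -.0001 0 0 0 0;-1 -.01 -.0001 0 0 0 0;-1 -.01 -.0001 0 0 0 0;-1 -.01 -.0001 .0003 0 0 0;-1 -.01 -.0001 .0004 0 0 0;-1 0 0 0 0 0 0;-1 0 0 0 0 0 0' | grep -E "pos|contact"
python3 -m inch '-1 -.001 0 0 0 0 0;-1 -.001 0 0 0 0 0;-1 0 0 0 0 0 0' | grep -E "pos|contact"
python3 -m inch '-1 -.001 0 0 0 0 0;-1 -.001 0 0 0 0 0;-1 0 0 0 0 0 0' | grep -E "pos|contact"
python3 -m inch '-1 -.001 0 0 0 0 0;-1 -.001 0 0 0 0 0;-1 0 0 0 0 0 0' | grep -E "pos|contact"
```

```text
tool_pos: [0.5993, 0.1254, 0.0568]
contact_force: [-0.7, -1.7, 2.7]
tool_pos: [0.5993, 0.126, 0.0568]
contact_force: [-0.4, -2.1, 2.2]
tool_pos: [0.5989, 0.1251, 0.0569]
contact_force: [0.5, 1.2, 0.3]
tool_pos: [0.5984, 0.1227, 0.0569]
contact_force: [0.1, 1.8, 0.3]
```

```bash
python3 -m inch '-1 -.001 0 0 0 0 0;-1 -.001 0 0 0 0 0;-1 0 0 0 0 0 0' | grep -E "pos|contact"
python3 -m inch '-1 -.001 0 0 0 0 0;-1 -.001 0 0 0 0 0;-1 0 0 0 0 0 0' | grep -E "pos|contact"
python3 -m inch '-1 -.001 0 0 0 0 0;-1 0 0 0 0 0 0' | grep -E "pos|contact"
```

```text
tool_pos: [0.5983, 0.1225, 0.0571]
contact_force: [0.4, 5.6, -1.1]
tool_pos: [0.5985, 0.1221, 0.0574]
contact_force: [1.1, 7.3, -1.8]
tool_pos: [0.5985, 0.1219, 0.0575]
contact_force: [1.3, 7.3, -1.5]
```

```bash
python3 -m inch '-1 .004 0 0 0 0 0;1 0 0 0 0 0 0;1 0 0 0 0 0 0;1 0 0 0 0 0 0;1 0 0 0 0 0 0;1 0 0 -.03 0 0 0;1 0 0 -.04 0 0 0;1 0 0 -.04 0 0 0;1 -.02 -.0313 0 0 0 0;1 -.02 -.0313 0 0 0 0;1 -.02 -.0313 0 0 0 0;1 -.02 -.0313 0 0 0 0;1 -.02 -.0313 0 0 0 0;1 0 0 0 0 0 0' | grep -E "pos|contact"
python3 -m inch '1 0 0 0 0 0 -.123;1 0 0 0 0 0 -.123;1 0 0 0 0 0 -.123;1 0 0 0 0 0 -.123;1 0 0 0 0 0 -.123;1 0 0 0 0 0 -.123;1 0 0 0 0 0 -.123;1 0 0 0 0 0 -.123;1 0 0 0 0 0 -.123;1 0 0 0 0 0 -.123;1 0 0 0 0 0 -.123;1 0 0 0 0 0 -.123;1 0 0 0 0 0 0'  | grep -E "pos|contact"
python3 - <<'E'
from h import *
go(.4253,.0541,.067,163.3)
c,im,d=look("top"); cv2.imwrite("pics/t2.png",cv2.resize(im[110:280,120:480],None,fx=2,fy=2)[:,:,::-1]); np.savez("t2.npz",im=im,d=d)
H=hsv(im); W=wmap(c,d)
def box(m,name,zz):
    cs=cv2.findContours(m.astype(np.uint8),cv2.RETR_EXTERNAL,cv2.CHAIN_APPROX_NONE)[0]
    if not cs: return print(name,"none")
    cn=max(cs,key=cv2.contourArea)[:,0]
    q=plane(c,cn,zz)[:,:2]; print(name,cv2.minAreaRect((q*1000).astype(np.float32)),np.round(cn.mean(0)),np.median(W[m][:,2]))
m=np.zeros((400,640),bool); m[135:205,140:280]=1
box(m&(H[...,0]>95)&(H[...,0]<115)&(H[...,1]>80),"blue",.067)
box(m&(H[...,0]>15)&(H[...,0]<33)&(H[...,1]>110),"yellow",.055)
box(m&(H[...,0]>45)&(H[...,0]<80)&(H[...,1]>120)&(W[...,2]>.057),"hi",.063)
box(m&(H[...,0]>45)&(H[...,0]<80)&(H[...,1]>120)&(W[...,2]<.057),"lo",.051)
E
```

```text
tool_pos: [0.415, 0.048, 0.1667]
contact_force: [-0.9, -1.1, -0.3]
tool_pos: [0.4256, 0.0528, 0.1668]
contact_force: [-0.2, -0.4, -0.8]
at [0.4256 0.0528 0.1668] head 163.5 tilt 0.03 q7 0.09 t 14.7 | now-axes [0.0006 0.0012 0.0998] | turn z 0.004 then [0.0006 0.0012 0.0998]
blue ((636.9989013671875, 309.6378479003906), (84.35667419433594, 52.92683792114258), 78.9617919921875) [167. 163.] 0.06638412365031666
yellow ((598.158935546875, 122.70897674560547), (83.84678649902344, 53.72952651977539), 78.37112426757812) [246. 178.] 0.054314826028673796
hi ((647.8261108398438, 354.99615478515625), (7.622234344482422, 87.7024154663086), 77.93321990966797) [149. 160.] 0.06256544091900607
lo ((588.671630859375, 77.9643325805664), (8.347922325134277, 86.32054138183594), 78.06117248535156) [264. 181.] 0.049735742941416375
```

View pics/t2.png

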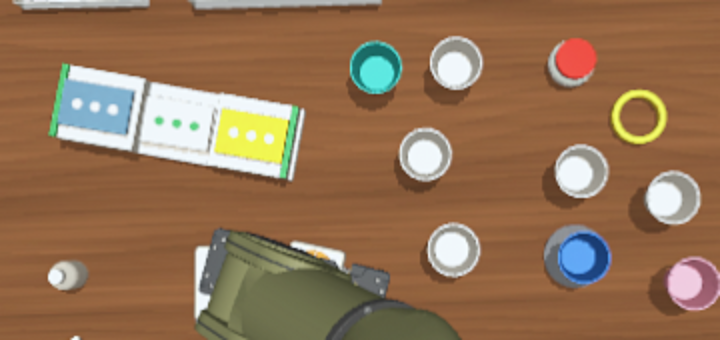

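The picture shows the blue tile at the higher green stop, yellow at the lower one, and the white tiles still in the pocket. Now the key.

```bash
python3 -m inch '1 .0006 .0012 .03 0 0 0;.2 0 0 .03 0 0 0;0 0 0 .03 0 0 0;0 0 0 .0098 0 0 0;0 0 0 0 0 0 0;-1 0 0 0 0 0 0;-1 0 0 0 0 0 0;-1 0 0 0 0 0 0;-1 0 0 0 0 0 0;-1 0 0 0 0 0 0;-1 0 0 0 0 0 0' 40
python3 -c "from h import *;go(.4253,.0541,.067,163.3)"
```

```text
clock: 15.63
tool_pos: [0.4255, 0.0546, 0.0676]
eef_rot: [0.145, 0.989, 0.0, 0.0]
contact_force: [0.5, 0.6, -0.0]
opening: 0.265
finger_force: 0.0
at [0.4255 0.0546 0.0676] head 163.4 tilt 0.06 q7 -0.35 t 15.6 | now-axes [ 0.     -0.0006  0.0006] | turn z 0.001 then [ 0.     -0.0006  0.0006]
```

```bash
python3 -m inch '-1 0 0 0 0 0 0;-1 0 0 0 0 0 0;-1 0 0 0 0 0 0;-1 0 0 0 0 0 0;-1 0 0 0 0 0 0' 40
python3 -m inch '-1 0 0 0 0 0 .1;-1 0 0 0 0 0 .1;-1 0 0 0 0 0 .1;-1 0 0 0 0 0 .1;-1 0 0 0 0 0 .1;-1 0 0 0 0 0 .1;-1 0 0 0 0 0 .1;-1 0 0 0 0 0 .1;-1 0 0 0 0 0 .1;-1 0 0 0 0 0 .1;-1 0 0 0 0 0 .1;-1 0 0 0 0 0 .1;-1 0 0 0 0 0 .1;-1 0 0 0 0 0 .1;-1 0 0 0 0 0 .1;-1 0 0 0 0 0 0;-1 0 0 0 0 0 0'
python3 -c "from h import *;go(.4253,.0541,.067,163.3);print(get_state()['q'],get_state()['moment'])"
```

```text
clock: 16.05
tool_pos: [0.4256, 0.0558, 0.0673]
eef_rot: [0.144, 0.99, 0.001, 0.0]
contact_force: [1.1, 2.5, 2.3]
opening: 0.109
finger_force: 40.0
clock: 17.47
tool_pos: [0.4259, 0.0559, 0.0673]
eef_rot: [0.779, 0.627, 0.001, -0.0]
contact_force: [1.5, 4.0, 2.1]
opening: 0.109
finger_force: 40.0
at [0.4259 0.0559 0.0673] head 77.7 tilt 0.13 q7 -1.77 t 17.5 | now-axes [-0.0019 -0.0002  0.0003] | turn z -1.495 then [ 0.0001 -0.0019  0.0003]
[-0.07956095  0.83335315 -0.25421286  2.27265361  1.31098294  0.19238837
 -1.77403771] [ 0.83056071 -0.47685031 -0.06896301]
```

```bash
python3 -m inch '1 0 0 0 0 0 0;1 0 0 0 0 0 0;1 0 0 0 0 0 0;1 0 0 0 0 0 0;1 0 0 0 0 0 0;1 0 0 0 0 0 0;1 0 0 0 0 0 -.12;1 0 0 0 0 0 -.12;1 0 0 0 0 0 -.12;1 0 0 0 0 0 -.12;1 0 0 0 0 0 -.12;1 0 0 0 0 0 -.12;1 0 0 0 0 0 -.12;1 0 0 0 0 0 -.12;1 0 0 0 0 0 -.12;1 0 0 0 0 0 -.12;1 0 0 0 0 0 -.12;1 0 0 0 0 0 -.12;1 0 0 0 0 0 -.12'
python3 -m inch '1 0 0 0 0 0 -.12;1 0 0 0 0 0 -.12;1 0 0 0 0 0 -.12;1 0 0 0 0 0 -.12;1 0 0 0 0 0 -.12;1 0 0 0 0 0 -.12;1 0 0 0 0 0 -.12;1 0 0 0 0 0 -.12;1 0 0 0 0 0 -.12;1 0 0 0 0 0 -.12;1 0 0 0 0 0 -.12;1 0 0 0 0 0 -.12;1 0 0 0 0 0 -.12;1 0 0 0 0 0 0;1 0 0 0 0 0 0'
python3 -c "from h import *;go(.4256,.0556,.067,77.7);print(get_state()['q'])"
```

```text
clock: 19.05
tool_pos: [0.4251, 0.0544, 0.0671]
eef_rot: [0.112, 0.994, -0.0, -0.0]
contact_force: [0.5, -0.8, 0.6]
opening: 0.996
finger_force: 0.0
clock: 20.3
tool_pos: [0.4251, 0.0545, 0.0671]
eef_rot: [-0.616, 0.788, -0.0, -0.0]
contact_force: [0.4, -1.0, 0.1]
opening: 1.003
finger_force: 0.0
at [0.4251 0.0545 0.0671] head -104.0 tilt 0.02 q7 1.24 t 20.3 | now-axes [-0.0012 -0.0002  0.0001] | turn z -0.029 then [-0.0012 -0.0003  0.0001]
[ 0.13088797  0.88773977 -0.6026487   2.26278564  1.39422904  0.46321561
  1.2446571 ]
```

```bash
python3 -m inch '0 -.001 0 0 0 0 -.029;0 0 0 0 0 0 0;0 0 0 0 0 0 0;-1 0 0 0 0 0 0;-1 0 0 0 0 0 0;-1 0 0 0 0 0 0;-1 0 0 0 0 0 0;-1 0 0 0 0 0 0;-1 0 0 0 0 0 0;-1 0 0 0 0 0 0;-1 0 0 0 0 0 0;-1 0 0 0 0 0 0' 40 | grep -E "pos|contact|op|fing"
python3 -m inch '-1 0 0 0 0 0 .12;-1 0 0 0 0 0 .12;-1 0 0 0 0 0 .12;-1 0 0 0 0 0 .12;-1 0 0 0 0 0 .12;-1 0 0 0 0 0 .12;-1 0 0 0 0 0 .12;-1 0 0 0 0 0 .12;-1 0 0 0 0 0 .12;-1 0 0 0 0 0 .12;-1 0 0 0 0 0 .12;-1 0 0 0 0 0 .12;-1 0 0 0 0 0 .12;-1 0 0 0 0 0 .12;-1 0 0 0 0 0 .12;-1 0 0 0 0 0 .12;-1 0 0 0 0 0 .12;-1 0 0 0 0 0 .12;-1 0 0 0 0 0 .12;-1 0 0 0 0 0 .12'  | grep -E "pos|contact|op|fing"
python3 -c "from h import *;go(.4256,.0556,.067,77.7);print(get_state()['moment'],get_state()['contact_force'])"
python3 -m inch '-1 0 0 0 0 0 .06;-1 0 0 0 0 0 .06;-1 0 0 0 0 0 0' >/dev/null
python3 -c "from h import *;go(.4256,.0556,.067,77.7);print(get_state()['moment'],get_state()['contact_force'])"
python3 -m inch '-1 0 0 0 0 0 .06;-1 0 0 0 0 0 .06;-1 0 0 0 0 0 0' >/dev/null
python3 -c "from h import *;go(.4256,.0556,.067,77.7);print(get_state()['moment'],get_state()['contact_force'])"
```

```text
tool_pos: [0.4255, 0.0557, 0.0672]
contact_force: [5.9, -0.5, 0.6]
opening: 0.116
finger_force: 5.5
tool_pos: [0.4258, 0.0559, 0.0672]
contact_force: [0.1, -1.0, -0.7]
opening: 0.112
finger_force: 40.0
at [0.4258 0.0559 0.0672] head 120.1 tilt 0.04 q7 -1.09 t 23.0 | now-axes [-0.0002 -0.0003  0.0002] | turn z 0.739 then [-0.0004 -0.0001  0.0002]
[-1.99721047e-04 -2.69524463e-01  3.81149426e-02] [ 0.06909358 -0.97402548 -0.66774359]
at [0.4258 0.0559 0.0672] head 113.4 tilt 0.04 q7 -1.20 t 23.2 | now-axes [-0.0002 -0.0003  0.0002] | turn z 0.624 then [-0.0004 -0.0001  0.0002]
[ 0.01526139 -0.33613408 -0.02451773] [ 1.44257703 -0.16764594 -0.57482331]
at [0.4259 0.056  0.0672] head 106.6 tilt 0.05 q7 -1.31 t 23.5 | now-axes [-0.0003 -0.0003  0.0002] | turn z 0.505 then [-0.0004 -0.0002  0.0002]
[ 0.03101404 -0.32754748  0.03603454] [ 1.49620303  0.33449678 -1.28257208]
```

```bash
for k in 1; do
python3 -m inch '-1 0 0 0 0 0 .04;-1 0 0 0 0 0 .02;-1 0 0 0 0 0 0' >/dev/null
python3 -c "from h import *;go(.4256,.0556,.067,77.7);print(get_state()['moment'],get_state()['contact_force'])"
python3 -m inch '-1 0 0 0 0 0 .02;-1 0 0 0 0 0 .02;-1 0 0 0 0 0 0' >/dev/null
python3 -c "from h import *;go(.4256,.0556,.067,77.7);print(get_state()['moment'],get_state()['contact_force'])"
python3 -m inch '-1 0 0 0 0 0 .02;-1 0 0 0 0 0 .02;-1 0 0 0 0 0 0' >/dev/null
python3 -c "from h import *;go(.4256,.0556,.067,77.7);print(get_state()['moment'],get_state()['contact_force'])"
done
```

```text
at [0.4258 0.0559 0.0672] head 103.4 tilt 0.05 q7 -1.37 t 23.7 | now-axes [-0.0003 -0.0003  0.0002] | turn z 0.448 then [-0.0004 -0.0001  0.0002]
[ 0.01081958 -0.51139921  0.51168501] [ 1.26584855 -0.33964473 -1.70310962]
at [0.4258 0.0559 0.0672] head 100.9 tilt 0.05 q7 -1.41 t 24.0 | now-axes [-0.0003 -0.0003  0.0002] | turn z 0.405 then [-0.0004 -0.0001  0.0002]
[-0.01767185 -0.67355956  0.76968105] [ 2.8588748   0.63631926 -0.82233937]
at [0.4258 0.0559 0.0672] head 98.6 tilt 0.04 q7 -1.44 t 24.2 | now-axes [-0.0003 -0.0003  0.0002] | turn z 0.364 then [-0.0004 -0.0001  0.0002]
[ 0.07224089 -0.78435399  0.73722024] [ 3.23054758  0.14952042 -0.81600648]
```

```bash
python3 -m inch '1 0 0 0 0 0 0;1 0 0 0 0 0 0;1 0 0 0 0 0 0;1 0 0 0 0 0 0;1 0 0 0 0 0 0;1 0 0 0 0 0 0;1 0 0 -.03 0 0 0;1 0 0 -.04 0 0 .075;1 0 0 -.04 0 0 .075;1 -.02 -.0 -.02 0 0 0;1 -.035 .01 0 0 0 0;1 -.035 .01 0 0 0 0;1 -.035 .01 0 0 0 0;1 -.035 .01 0 0 0 0;1 -.035 .01 0 0 0 0;1 -.035 .01 0 0 0 0;1 0 0 0 0 0 0;1 0 0 0 0 0 0'
python3 - <<'E'
from h import *
c,im,d=look("top"); cv2.imwrite("pics/t3.png",cv2.resize(im[110:280,240:540],None,fx=2.5,fy=2.5)[:,:,::-1])
for o in cups(c,im,d):
    if o[2]<.09 and o[0]<.7: print(o)
H=hsv(im);W=wmap(c,d)
m=np.zeros((400,640),bool); m[225:270,255:298]=1; m&=W[...,2]>.058
if m.sum()>20:
    cn=max(cv2.findContours(m.astype(np.uint8),cv2.RETR_EXTERNAL,cv2.CHAIN_APPROX_NONE)[0],key=cv2.contourArea)[:,0]
    print("key",cv2.minAreaRect((plane(c,cn,.079)[:,:2]*1000).astype(np.float32)))
go(.5406,-.2778,.064,90)
E
```

```text
clock: 25.72
tool_pos: [0.4885, -0.1766, 0.1845]
eef_rot: [0.706, 0.708, 0.0, 0.002]
contact_force: [0.5, 1.0, -1.0]
opening: 0.996
finger_force: 0.0
(0.6776, -0.1303, 0.0708, 63, [30, 10, 192], [348.0, 142.0])
(0.675, -0.0317, 0.0707, 63, [88, 178, 170], [307.0, 144.0])
(0.6412, 0.3172, 0.0685, 119, [101, 97, 206], [164.0, 161.0])
(0.5673, -0.0894, 0.071, 63, [50, 11, 200], [332.0, 187.0])
(0.5057, -0.3882, 0.0709, 65, [38, 8, 197], [456.0, 209.0])
(0.4503, -0.12, 0.0704, 63, [25, 16, 182], [346.0, 235.0])
(0.4418, -0.5065, 0.0708, 63, [88, 190, 151], [507.0, 234.0])
(0.4069, -0.4147, 0.0713, 65, [169, 67, 187], [469.0, 250.0])
(0.4255, 0.0538, 0.0799, 36, [105, 27, 150], [274.0, 247.0])
key ((425.4955139160156, 53.72185516357422), (9.85377025604248, 35.58803939819336), 16.751747131347656)
at [ 0.4884 -0.1744  0.1848] head 90.4 tilt 0.20 q7 -0.45 t 25.8 | now-axes [-0.1036  0.0511  0.1211] | turn z 0.008 then [-0.1032  0.0518  0.1211]
```

View pics/t3.png

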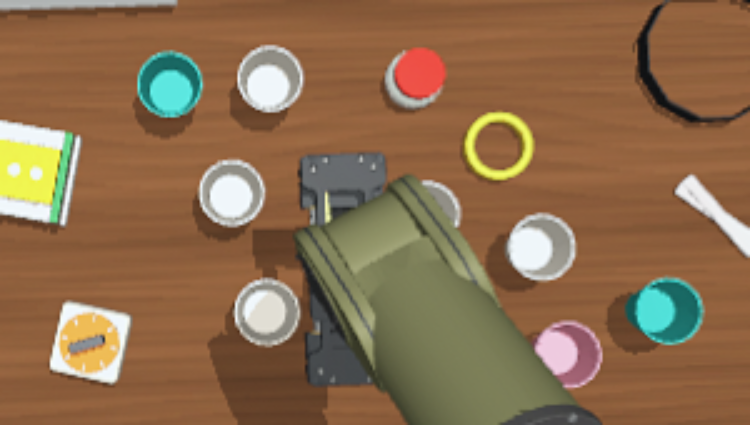

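Key is wound to its stop; cup near (270,80) in this crop has been shifted (now at y=-0.130). Picking the cup nearest the blue one first.

```bash
python3 -m inch '1 -.034 .017 0 0 0 .008;1 -.034 .017 0 0 0 0;1 -.035 .017 0 0 0 0;1 0 0 .035 0 0 0;1 0 0 .035 0 0 0;1 0 0 .03 0 0 0;1 0 0 0 0 0 0;1 0 0 0 0 0 0'
python3 -c "from h import *;go(.5406,-.2778,.064,90)"
```

```text
clock: 26.43
tool_pos: [0.5401, -0.2748, 0.0849]
eef_rot: [0.705, 0.709, 0.0, 0.0]
contact_force: [0.7, 0.1, 0.6]
opening: 0.999
finger_force: 0.0
at [ 0.5401 -0.2748  0.0849] head 90.3 tilt 0.07 q7 -0.32 t 26.4 | now-axes [-0.003   0.0005  0.0209] | turn z 0.005 then [-0.003   0.0005  0.0209]
```

```bash
python3 -m inch '1 -.003 .0005 .015 0 0 0;1 0 0 .0059 0 0 0;1 0 0 0 0 0 0;-1 0 0 0 0 0 0;-1 0 0 0 0 0 0;-1 0 0 0 0 0 0;-1 0 0 0 0 0 0;-1 0 0 0 0 0 0;-1 0 0 0 0 0 0;-1 0 0 -.005 0 0 0;-1 0 0 -.03 0 0 0;-1 0 0 -.035 0 0 0;-1 0 0 -.035 0 0 0;-1 0 -.02 -.015 0 0 0;-1 0 -.03 0 0 0 0;-1 0 -.03 0 0 0 0;-1 0 -.02 0 0 0 0;-1 0 0 0 0 0 0;-1 0 0 0 0 0 0;-1 0 0 0 0 0 0' 12
python3 -c "from h import *;go(.4376,-.2776,.088,90)"
```

```text
clock: 28.1
tool_pos: [0.442, -0.2802, 0.1846]
eef_rot: [0.707, 0.708, 0.001, 0.003]
contact_force: [-0.4, -0.6, -0.5]
opening: 0.702
finger_force: 12.2
at [ 0.442  -0.2802  0.1846] head 90.1 tilt 0.36 q7 -0.24 t 28.1 | now-axes [ 0.0028 -0.005   0.0966] | turn z 0.001 then [ 0.0028 -0.005   0.0966]
```

Run:
```python
from h import *
c,im,d=look("side"); cv2.imwrite("pics/s2.png",cv2.resize(im[60:260,250:510],None,fx=3,fy=3)[:,:,::-1])
```

```text
(no output)
```

View pics/s2.png

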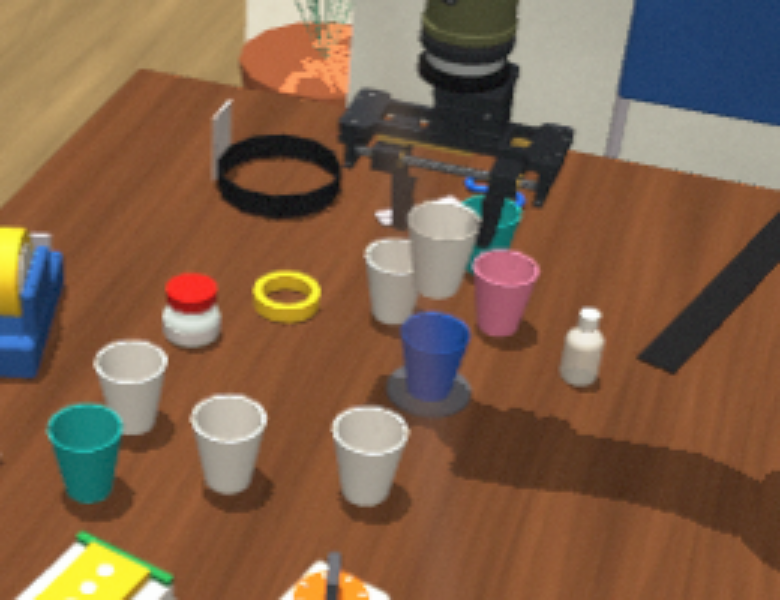

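The held cup is upright at about (440,250) in the crop, above the blue cup at (435,355).

```bash
python3 -m inch '-1 .0028 -.004 .02 0 0 0;-1 0 0 .03 0 0 0;-1 0 0 .02 0 0 0;-1 0 0 .01 0 0 0;-1 0 0 .004 0 0 0;-1 0 0 0 0 0 0;-1 0 0 0 0 0 0' | grep -E "pos|contact"
python3 -m inch '-1 0 0 .003 0 0 0;-1 0 0 .003 0 0 0;-1 0 0 0 0 0 0' | grep -E "pos|contact"
python3 -m inch '-1 0 0 .003 0 0 0;-1 0 0 0 0 0 0;-1 0 0 0 0 0 0' | grep -E "pos|contact"
```

```text
tool_pos: [0.4382, -0.2774, 0.1008]
contact_force: [0.2, -0.7, -0.8]
tool_pos: [0.4375, -0.278, 0.0945]
contact_force: [0.6, -1.5, -0.5]
tool_pos: [0.4375, -0.2784, 0.0915]
contact_force: [0.3, -4.2, 2.3]
```

```bash
python3 -m inch '-1 -.0015 0 .001 0 0 0;-1 0 0 0 0 0 0;-1 0 0 .001 0 0 0;-1 0 0 0 0 0 0' | grep -E "pos|contact"
python3 -m inch '1 0 0 0 0 0 0;1 0 0 0 0 0 0;1 0 0 0 0 0 0;1 0 0 0 0 0 0;1 0 0 0 0 0 0;1 0 0 -.03 0 0 0;1 0 0 -.04 0 0 0;1 0 .035 0 0 0 0;1 0 .035 0 0 0 0;1 0 .035 0 0 0 0;1 0 .035 0 0 0 0;1 0 .03 0 0 0 0;1 0 .02 0 0 0 0;1 0 0 0 0 0 0;1 0 0 0 0 0 0' | grep -E "pos|contact"
python3 - <<'E'
from h import *
c,im,d=look("top"); cv2.imwrite("pics/t4.png",im[:,:,::-1])
for o in cups(c,im,d):
    if o[2]<.15 and o[0]<.7 and o[1]<0: print(o)
go(.5057,-.388,.064,90)
c,im,d=look("side"); np.savez("s4.npz",im=im,d=d); cv2.imwrite("pics/s4.png",im[:,:,::-1])
W=wmap(c,d); m=(abs(W[...,0]-.4375)<.045)&(abs(W[...,1]+.278)<.045)&(W[...,2]>.04)
print("stack top side",np.percentile(W[m][:,2],[90,95,98,100]))
E
```

```text
tool_pos: [0.4374, -0.2793, 0.0893]
contact_force: [0.6, -3.8, 2.5]
tool_pos: [0.6271, -0.2777, 0.1594]
contact_force: [1.1, -0.0, -0.8]
(0.6777, -0.1303, 0.0706, 63, [34, 10, 190], [348.0, 142.0])
(0.6749, -0.032, 0.0704, 63, [88, 180, 164], [307.0, 144.0])
(0.5674, -0.0894, 0.0705, 63, [48, 11, 199], [332.0, 187.0])
(0.4503, -0.12, 0.0702, 63, [48, 11, 205], [346.0, 235.0])
(0.4372, -0.2758, 0.0925, 66, [24, 20, 157], [412.0, 239.0])
at [ 0.6259 -0.2784  0.1594] head 90.1 tilt 0.16 q7 -0.18 t 30.9 | now-axes [-0.1092 -0.1206  0.0954] | turn z 0.002 then [-0.1094 -0.1204  0.0954]
stack top side [0.09133484 0.09274955 0.09426151 0.51790485]
```

```bash
python3 -m inch '1 -.028 -.03 0 0 0 0;1 -.028 -.03 0 0 0 0;1 -.028 -.03 0 0 0 0;1 -.0255 -.03 0 0 0 0;1 0 0 .03 0 0 0;1 0 0 .03 0 0 0;1 0 0 .01 0 0 0;1 0 0 0 0 0 0;1 0 0 0 0 0 0' | grep -E "pos|contact"
python3 -c "from h import *;go(.5057,-.388,.064,90)"
```

```text
tool_pos: [0.5073, -0.3879, 0.0902]
contact_force: [0.3, -0.7, -0.6]
at [ 0.5073 -0.3879  0.0902] head 90.1 tilt 0.24 q7 -0.09 t 31.7 | now-axes [-0.     -0.0017  0.0262] | turn z 0.002 then [-0.0001 -0.0017  0.0262]
```

View pics/s4.png

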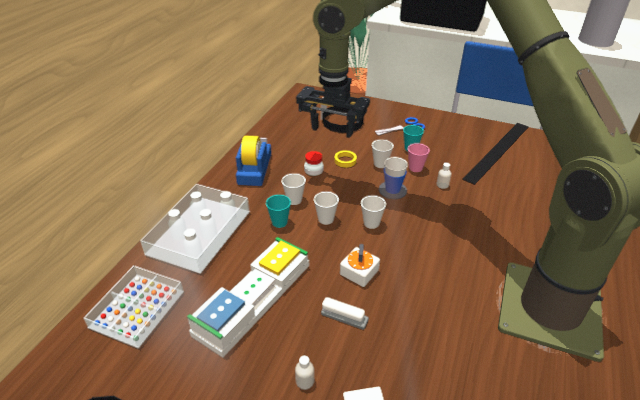

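Side view shows cup 1 nested upright in the blue cup at (395,172). Continue with cup 2.

```bash
python3 -m inch '1 0 -.0015 .018 0 0 0;1 0 0 .008 0 0 0;1 0 0 0 0 0 0;-1 0 0 0 0 0 0;-1 0 0 0 0 0 0;-1 0 0 0 0 0 0;-1 0 0 0 0 0 0;-1 0 0 0 0 0 0;-1 0 0 0 0 0 0;-1 0 0 -.005 0 0 0;-1 0 0 -.03 0 0 0;-1 0 0 -.035 0 0 0;-1 0 0 -.035 0 0 0;-1 0 0 -.035 0 0 0;-1 .027 -.017 0 0 0 0;-1 .03 -.019 0 0 0 0;-1 .03 -.019 0 0 0 0;-1 .022 -.013 0 0 0 0;-1 0 0 0 0 0 0;-1 0 0 0 0 0 0' 12
python3 -m inch '-1 0 0 0 0 0 0' >/dev/null
python3 -c "from h import *;go(.4375,-.279,.120,90)"
```

```text
clock: 33.33
tool_pos: [0.4368, -0.2786, 0.2038]
eef_rot: [0.706, 0.708, 0.0, 0.002]
contact_force: [1.1, -0.9, -1.1]
opening: 0.7
finger_force: 12.0
at [ 0.4378 -0.2803  0.2035] head 90.0 tilt 0.33 q7 -0.22 t 33.4 | now-axes [ 0.0015 -0.0008  0.0835] | turn z 0.001 then [ 0.0015 -0.0008  0.0835]
```

```bash
python3 -m inch '-1 0 0 .03 0 0 0;-1 0 0 .03 0 0 0;-1 0 0 .018 0 0 0;-1 0 0 .005 0 0 0;-1 0 0 0 0 0 0;-1 0 0 0 0 0 0' | grep -E "pos|contact"
python3 -m inch '-1 0 0 .002 0 0 0;-1 0 0 .002 0 0 0;-1 0 0 0 0 0 0' | grep -E "pos|contact"
python3 -m inch '-1 0 0 .002 0 0 0;-1 0 0 0 0 0 0;-1 0 0 0 0 0 0' | grep -E "pos|contact"
```

```text
tool_pos: [0.4385, -0.2801, 0.1206]
contact_force: [-0.5, 0.6, 0.1]
tool_pos: [0.438, -0.2798, 0.1168]
contact_force: [0.5, -0.6, -0.5]
tool_pos: [0.4377, -0.2796, 0.1144]
contact_force: [-0.6, -0.4, -1.0]
```

```bash
python3 -m inch '-1 0 0 .002 0 0 0;-1 0 0 0 0 0 0' | grep -E "pos|contact"
python3 -m inch '1 0 0 0 0 0 0;1 0 0 0 0 0 0;1 0 0 0 0 0 0;1 0 0 0 0 0 0;1 0 0 0 0 0 0;1 0 0 -.03 0 0 0;1 0 0 -.03 0 0 0;1 .03 .001 0 0 0 0;1 .035 .003 0 0 0 0;1 .035 .003 0 0 0 0;1 .035 .003 0 0 0 0;1 .025 .002 0 0 0 0;1 0 0 0 0 0 0;1 0 0 0 0 0 0' | grep -E "pos|contact"
python3 - <<'E'
from h import *
go(.4503,-.12,.064,90)
c,im,d=look("wrist"); cv2.imwrite("pics/w5.png",im[:,:,::-1])
W=wmap(c,d); m=(W[...,2]>.068)&(W[...,2]<.09)&(np.hypot(W[...,0]-.4255,W[...,1]-.054)<.03)
if m.sum()>50:
    cn=max(cv2.findContours(m.astype(np.uint8),cv2.RETR_EXTERNAL,cv2.CHAIN_APPROX_NONE)[0],key=cv2.contourArea)[:,0]
    print("key",cv2.minAreaRect((plane(c,cn,.079)[:,:2]*1000).astype(np.float32)))
c,im,d=look("top")
for o in cups(c,im,d):
    if o[2]<.15 and o[0]<.7 and o[1]<0: print(o)
c,im,d=look("side"); W=wmap(c,d); m=(abs(W[...,0]-.4375)<.04)&(abs(W[...,1]+.278)<.04)&(W[...,2]>.04)
print("stack top side",np.percentile(W[m][:,2],[90,95,98]))
E
```

```text
tool_pos: [0.4379, -0.2793, 0.1125]
contact_force: [-0.5, 0.2, 1.7]
tool_pos: [0.4495, -0.118, 0.1722]
contact_force: [0.1, -0.7, -0.2]
at [ 0.4495 -0.118   0.1722] head 90.3 tilt 0.28 q7 -0.65 t 35.8 | now-axes [-0.0018  0.0003  0.1082] | turn z 0.005 then [-0.0018  0.0003  0.1082]
(0.6776, -0.1303, 0.071, 63, [30, 11, 191], [348.0, 142.0])
(0.6749, -0.032, 0.0708, 63, [88, 178, 166], [307.0, 144.0])
(0.5718, -0.0863, 0.0706, 63, [48, 11, 195], [331.0, 185.0])
(0.4418, -0.5066, 0.0704, 64, [88, 190, 150], [507.0, 234.0])
(0.4376, -0.2762, 0.1089, 71, [94, 11, 213], [414.0, 239.0])
(0.402, -0.4084, 0.0712, 65, [169, 63, 196], [467.0, 252.0])
stack top side [0.11303906 0.11588374 0.11773292]
```

View pics/w5.png

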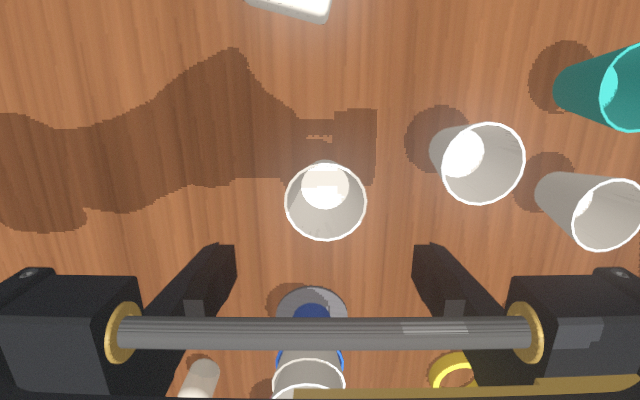

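```bash
python3 -m inch '1 -.0018 .0003 .03 0 0 0;1 0 0 .03 0 0 0;1 0 0 .03 0 0 0;1 0 0 .018 0 0 0;1 0 0 0 0 0 0;1 0 0 0 0 0 0;-1 0 0 0 0 0 0;-1 0 0 0 0 0 0;-1 0 0 0 0 0 0;-1 0 0 0 0 0 0;-1 0 0 0 0 0 0;-1 0 0 0 0 0 0;-1 0 0 -.005 0 0 0;-1 0 0 -.035 0 0 0;-1 0 0 -.04 0 0 0;-1 0 0 -.04 0 0 0;-1 0 0 -.04 0 0 0;-1 0 0 0 0 0 0' 12
python3 -m inch '-1 -.03 -.002 -.01 0 0 0;-1 -.036 -.003 0 0 0 0;-1 -.036 -.003 0 0 0 0;-1 -.036 -.003 0 0 0 0;-1 -.021 -.0015 0 0 0 0;-1 0 0 0 0 0 0;-1 0 0 0 0 0 0;-1 0 0 0 0 0 0'
python3 -c "from h import *;go(.4377,-.2795,.144,90)"
```

```text
clock: 37.4
tool_pos: [0.4523, -0.1204, 0.2301]
eef_rot: [0.707, 0.708, 0.004, 0.006]
contact_force: [1.1, 0.0, -0.0]
opening: 0.712
finger_force: 12.0
clock: 38.07
tool_pos: [0.4367, -0.2788, 0.2341]
eef_rot: [0.706, 0.708, 0.001, 0.002]
contact_force: [0.5, -0.0, -0.3]
opening: 0.715
finger_force: 12.0
at [ 0.4367 -0.2788  0.2341] head 90.2 tilt 0.21 q7 -0.16 t 38.1 | now-axes [-0.0006  0.0007  0.0901] | turn z 0.003 then [-0.0006  0.0007  0.0901]
```

```bash
python3 -m inch '-1 -.0006 .0007 .03 0 0 0;-1 0 0 .03 0 0 0;-1 0 0 .022 0 0 0;-1 0 0 .008 0 0 0;-1 0 0 0 0 0 0;-1 0 0 0 0 0 0' | grep -E "pos|contact"
python3 -m inch '-1 0 0 .002 0 0 0;-1 0 0 .002 0 0 0;-1 0 0 0 0 0 0' | grep -E "pos|contact"
python3 -m inch '-1 0 0 .002 0 0 0;-1 0 0 0 0 0 0' | grep -E "pos|contact"
python3 -m inch '-1 0 0 .002 0 0 0;-1 0 0 0 0 0 0' | grep -E "pos|contact"
```

```text
tool_pos: [0.4387, -0.2797, 0.1449]
contact_force: [-0.2, -0.4, 0.1]
tool_pos: [0.4384, -0.281, 0.1409]
contact_force: [-0.7, -0.3, -0.5]
tool_pos: [0.4381, -0.281, 0.1384]
contact_force: [0.6, -0.2, 0.4]
tool_pos: [0.4383, -0.2809, 0.1368]
contact_force: [-1.1, 0.1, 4.6]
```

```bash
python3 -m inch '1 0 0 0 0 0 0;1 0 0 0 0 0 0;1 0 0 0 0 0 0;1 0 0 0 0 0 0;1 0 0 0 0 0 0;1 0 0 -.03 0 0 0;1 0 0 -.03 0 0 0;1 .035 0 0 0 0 0;1 .035 0 0 0 0 0;1 .035 0 0 0 0 0;1 .03 0 0 0 0 0;1 .03 0 0 0 0 0;1 0 0 0 0 0 0;1 0 0 0 0 0 0' | grep -E "pos|contact"
python3 - <<'E'
from h import *
c,im,d=look("wrist"); cv2.imwrite("pics/w6.png",im[:,:,::-1]); H=hsv(im)
W=wmap(c,d); m=(W[...,2]>.068)&(W[...,2]<.09)&(np.hypot(W[...,0]-.4255,W[...,1]-.054)<.03)
if m.sum()>50:
    cn=max(cv2.findContours(m.astype(np.uint8),cv2.RETR_EXTERNAL,cv2.CHAIN_APPROX_NONE)[0],key=cv2.contourArea)[:,0]
    print("key",m.sum(),cv2.minAreaRect((plane(c,cn,.079)[:,:2]*1000).astype(np.float32)),cn.mean(0))
c,im,d=look("top")
for o in cups(c,im,d):
    if o[2]<.2 and o[0]<.7 and o[1]<0: print(o)
c,im,d=look("side"); W=wmap(c,d); m=(abs(W[...,0]-.4375)<.04)&(abs(W[...,1]+.278)<.04)&(W[...,2]>.04)
print("stack top side",np.percentile(W[m][:,2],[90,95,98]))
go(.5674,-.0894,.064,90)
E
```

```text
tool_pos: [0.4378, -0.1141, 0.1962]
contact_force: [0.6, -0.4, -0.4]
(0.6777, -0.1303, 0.0706, 63, [30, 11, 191], [348.0, 142.0])
(0.6751, -0.0323, 0.0708, 63, [88, 179, 162], [307.0, 144.0])
(0.5707, -0.089, 0.0704, 63, [43, 11, 197], [332.0, 186.0])
(0.4418, -0.5064, 0.0709, 64, [88, 188, 156], [507.0, 234.0])
(0.4378, -0.2747, 0.1335, 74, [90, 11, 210], [415.0, 239.0])
(0.4013, -0.4086, 0.0705, 65, [169, 63, 199], [467.0, 252.0])
stack top side [0.13664211 0.13952828 0.1411408 ]
at [ 0.4375 -0.1171  0.1957] head 90.0 tilt 0.26 q7 -0.61 t 40.5 | now-axes [0.0281 0.1294 0.1321] | turn z -0.001 then [0.028  0.1295 0.1321]
```

```bash
python3 -m inch '1 .009 .037 0 0 0 0;1 .009 .037 0 0 0 0;1 .009 .037 0 0 0 0;1 .0015 .0195 .02 0 0 0;1 0 0 .035 0 0 0;1 0 0 .035 0 0 0;1 0 0 .015 0 0 0;1 0 0 0 0 0 0;1 0 0 0 0 0 0' | grep -E "pos|contact"
python3 -c "from h import *;go(.5682,-.0894,.064,90)"
```

```text
tool_pos: [0.568, -0.0886, 0.0907]
contact_force: [0.1, -0.7, -0.3]
at [ 0.568  -0.0886  0.0907] head 90.0 tilt 0.19 q7 -0.68 t 41.2 | now-axes [-0.0007  0.0001  0.0267] | turn z -0.001 then [-0.0007  0.0001  0.0267]
```

```bash
python3 -m inch '1 -.0007 0 .018 0 0 0;1 0 0 .0087 0 0 0;1 0 0 0 0 0 0;1 0 0 0 0 0 0;-1 0 0 0 0 0 0;-1 0 0 0 0 0 0;-1 0 0 0 0 0 0;-1 0 0 0 0 0 0;-1 0 0 0 0 0 0;-1 0 0 0 0 0 0;-1 0 0 -.005 0 0 0;-1 0 0 -.035 0 0 0;-1 0 0 -.04 0 0 0;-1 0 0 -.04 0 0 0;-1 0 0 -.04 0 0 0;-1 0 0 -.03 0 0 0;-1 0 0 0 0 0 0' 12
python3 -m inch '-1 -.0275 -.0187 0 0 0 0;-1 -.0275 -.0187 0 0 0 0;-1 -.0275 -.0187 0 0 0 0;-1 -.0275 -.0187 0 0 0 0;-1 -.0275 -.0187 0 0 0 0;-1 -.0275 -.0187 0 0 0 0;-1 -.026 -.0187 0 0 0 0;-1 0 0 0 0 0 0;-1 0 0 0 0 0 0;-1 0 0 0 0 0 0'
python3 -c "from h import *;go(.4380,-.2800,.168,90)"
```

```text
clock: 42.63
tool_pos: [0.5712, -0.0865, 0.2612]
eef_rot: [0.707, 0.708, 0.005, 0.006]
contact_force: [0.8, 0.8, -0.3]
opening: 0.715
finger_force: 12.0
clock: 43.47
tool_pos: [0.4373, -0.2782, 0.2543]
eef_rot: [0.707, 0.708, 0.001, 0.002]
contact_force: [1.3, 0.2, -0.5]
opening: 0.716
finger_force: 12.0
at [ 0.4373 -0.2782  0.2543] head 90.1 tilt 0.25 q7 -0.14 t 43.5 | now-axes [-0.0017  0.0003  0.0863] | turn z 0.002 then [-0.0017  0.0003  0.0863]
```

```bash
python3 -m inch '-1 -.0015 .0003 .03 0 0 0;-1 0 0 .03 0 0 0;-1 0 0 .018 0 0 0;-1 0 0 .008 0 0 0;-1 0 0 0 0 0 0;-1 0 0 0 0 0 0' | grep -E "pos|contact"
python3 -m inch '-1 0 0 .002 0 0 0;-1 0 0 .002 0 0 0;-1 0 0 0 0 0 0' | grep -E "pos|contact"
python3 -m inch '-1 0 0 .002 0 0 0;-1 0 0 0 0 0 0' | grep -E "pos|contact"
python3 -m inch '-1 0 0 .002 0 0 0;-1 0 0 0 0 0 0' | grep -E "pos|contact"
```

```text
tool_pos: [0.4389, -0.2794, 0.169]
contact_force: [-0.3, -0.1, 0.0]
tool_pos: [0.4383, -0.2806, 0.1652]
contact_force: [-0.2, 0.0, -0.8]
tool_pos: [0.4379, -0.2806, 0.1627]
contact_force: [0.4, -0.3, -0.4]
tool_pos: [0.4386, -0.2804, 0.1612]
contact_force: [-0.1, 0.3, 5.3]
```

```bash
python3 -m inch '1 0 0 0 0 0 0;1 0 0 0 0 0 0;1 0 0 0 0 0 0;1 0 0 0 0 0 0;1 0 0 0 0 0 0;1 0 0 -.03 0 0 0;1 0 0 -.04 0 0 0;1 .0188 .03 -.01 0 0 0;1 .0188 .03 0 0 0 0;1 .0188 .03 0 0 0 0;1 .0188 .03 0 0 0 0;1 0 0 0 0 0 0' | grep -E "pos|contact"
python3 - <<'E'
from h import *
c,im,d=look("top")
for o in cups(c,im,d):
    if o[2]<.25 and o[0]<.7 and o[1]<0: print(o)
c,im,d=look("side"); W=wmap(c,d); m=(abs(W[...,0]-.4375)<.04)&(abs(W[...,1]+.278)<.04)&(W[...,2]>.04)
print("stack top side",np.percentile(W[m][:,2],[90,95,98]))
go(.6777,-.1303,.064,90)
E
```

```text
tool_pos: [0.5635, -0.1983, 0.2419]
contact_force: [0.5, 0.3, 0.2]
(0.6776, -0.1303, 0.0709, 63, [30, 11, 193], [348.0, 142.0])
(0.6754, -0.0315, 0.0704, 63, [88, 178, 166], [307.0, 144.0])
(0.4418, -0.5066, 0.0705, 64, [88, 189, 153], [507.0, 234.0])
(0.4327, -0.2592, 0.1426, 67, [94, 11, 218], [409.0, 242.0])
stack top side [0.15965956 0.16365614 0.16536946]
at [ 0.5582 -0.2035  0.2406] head 90.2 tilt 0.25 q7 -0.29 t 45.6 | now-axes [0.0729 0.1191 0.177 ] | turn z 0.004 then [0.0734 0.1188 0.177 ]
```

```bash
python3 -m inch '1 .0185 .03 0 0 0 0;1 .0185 .03 0 0 0 0;1 .0185 .03 0 0 0 0;1 .018 .029 .02 0 0 0;1 0 0 .03 0 0 0;1 0 0 .035 0 0 0;1 0 0 .035 0 0 0;1 0 0 .03 0 0 0;1 0 0 0 0 0 0;1 0 0 0 0 0 0' | grep -E "pos|contact"
python3 -c "from h import *;go(.6777,-.1303,.064,90)"
```

```text
tool_pos: [0.675, -0.1332, 0.0899]
contact_force: [0.8, 0.5, 0.8]
at [ 0.675  -0.1332  0.0899] head 90.0 tilt 0.15 q7 -0.44 t 46.5 | now-axes [0.003  0.0027 0.0259] | turn z 0.000 then [0.003  0.0027 0.0259]
```

```bash
python3 -m inch '1 .003 .0027 .018 0 0 0;1 0 0 .0079 0 0 0;1 0 0 0 0 0 0;1 0 0 0 0 0 0;-1 0 0 0 0 0 0;-1 0 0 0 0 0 0;-1 0 0 0 0 0 0;-1 0 0 0 0 0 0;-1 0 0 0 0 0 0;-1 0 0 0 0 0 0;-1 0 0 -.005 0 0 0;-1 0 0 -.035 0 0 0;-1 0 0 -.04 0 0 0;-1 0 0 -.04 0 0 0;-1 0 0 -.04 0 0 0;-1 0 0 -.04 0 0 0;-1 0 0 -.02 0 0 0;-1 0 0 0 0 0 0' 12
python3 -m inch '-1 -.0188 -.03 0 0 0 0;-1 -.0188 -.03 0 0 0 0;-1 -.0188 -.03 0 0 0 0;-1 -.0188 -.03 0 0 0 0;-1 -.0188 -.03 0 0 0 0;-1 -.0188 -.03 0 0 0 0;-1 -.0188 -.03 0 0 0 0;-1 -.017 -.028 0 0 0 0;-1 0 0 0 0 0 0;-1 0 0 0 0 0 0;-1 0 0 0 0 0 0'
python3 -c "from h import *;go(.4380,-.2800,.192,90)"
```

```text
clock: 47.98
tool_pos: [0.6816, -0.1274, 0.292]
eef_rot: [0.707, 0.707, 0.005, 0.006]
contact_force: [0.6, 0.9, 0.7]
opening: 0.707
finger_force: 12.0
clock: 48.9
tool_pos: [0.4412, -0.2768, 0.2843]
eef_rot: [0.707, 0.708, 0.001, 0.002]
contact_force: [-0.3, 0.2, -0.8]
opening: 0.704
finger_force: 12.0
at [ 0.4412 -0.2768  0.2843] head 90.1 tilt 0.25 q7 -0.09 t 48.9 | now-axes [-0.0031 -0.0036  0.0923] | turn z 0.001 then [-0.0031 -0.0036  0.0923]
```

```bash
python3 -m inch '-1 -.003 -.0033 .02 0 0 0;-1 0 0 .03 0 0 0;-1 0 0 .032 0 0 0;-1 0 0 .01 0 0 0;-1 0 0 0 0 0 0;-1 0 0 0 0 0 0' | grep -E "pos|contact"
python3 -m inch '-1 0 0 .002 0 0 0;-1 0 0 .002 0 0 0;-1 0 0 0 0 0 0' | grep -E "pos|contact"
python3 -m inch '-1 0 0 .002 0 0 0;-1 0 0 0 0 0 0' | grep -E "pos|contact"
python3 -m inch '-1 0 0 .002 0 0 0;-1 0 0 0 0 0 0' | grep -E "pos|contact"
```

```text
tool_pos: [0.4394, -0.2794, 0.193]
contact_force: [-0.0, -0.0, -0.4]
tool_pos: [0.4388, -0.2805, 0.1895]
contact_force: [1.1, -0.1, -0.4]
tool_pos: [0.4382, -0.2805, 0.1869]
contact_force: [0.0, 0.4, -0.8]
tool_pos: [0.4391, -0.2804, 0.1856]
contact_force: [-1.7, 0.3, 5.2]
```

```bash
python3 -m inch '1 0 0 0 0 0 0;1 0 0 0 0 0 0;1 0 0 0 0 0 0;1 0 0 0 0 0 0;1 0 0 0 0 0 0;1 0 0 -.03 0 0 0;1 0 0 -.03 0 0 0;1 .035 0 0 0 0 0;1 .038 0 0 0 0 0;1 .038 0 0 0 0 0;1 .038 0 0 0 0 0;1 .038 0 0 0 0 0;1 .035 0 0 0 0 0;1 0 0 0 0 0 0;1 0 0 0 0 0 0' | grep -E "pos|contact"
python3 - <<'E'
from h import *
c,im,d=look("wrist"); cv2.imwrite("pics/w7.png",im[:,:,::-1]); H=hsv(im)
W=wmap(c,d); m=(W[...,2]>.068)&(W[...,2]<.09)&(np.hypot(W[...,0]-.4255,W[...,1]-.054)<.03)
if m.sum()>50:
    cn=max(cv2.findContours(m.astype(np.uint8),cv2.RETR_EXTERNAL,cv2.CHAIN_APPROX_NONE)[0],key=cv2.contourArea)[:,0]
    print("key",m.sum(),cv2.minAreaRect((plane(c,cn,.079)[:,:2]*1000).astype(np.float32)),cn.mean(0))
c,im,d=look("top")
for o in cups(c,im,d):
    if o[2]<.25 and o[0]<.7 and o[1]<0: print(o)
c,im,d=look("side"); cv2.imwrite("pics/s7.png",im[:,:,::-1]);W=wmap(c,d); m=(abs(W[...,0]-.4375)<.04)&(abs(W[...,1]+.278)<.04)&(W[...,2]>.04)
print("stack top side",np.percentile(W[m][:,2],[90,95,98]))
go(.44,-.02,.22,90)
E
```

```text
tool_pos: [0.4378, -0.0561, 0.2445]
contact_force: [-0.1, -1.1, -0.3]
key 516 ((424.9354248046875, 53.30702209472656), (10.066102981567383, 34.39677047729492), 15.311208724975586) [309.21212121  51.32323232]
(0.6748, -0.032, 0.0709, 63, [88, 178, 167], [307.0, 144.0])
(0.4418, -0.5065, 0.0707, 63, [88, 189, 158], [507.0, 234.0])
(0.4383, -0.2726, 0.1793, 83, [76, 11, 213], [418.0, 239.0])
(0.4023, -0.4086, 0.0705, 65, [169, 63, 195], [467.0, 252.0])
stack top side [0.16348161 0.18232384 0.18644219]
at [ 0.4375 -0.0597  0.2439] head 89.9 tilt 0.26 q7 -0.63 t 51.4 | now-axes [0.0397 0.0024 0.0238] | turn z -0.001 then [0.0397 0.0025 0.0238]
```

View pics/s7.png

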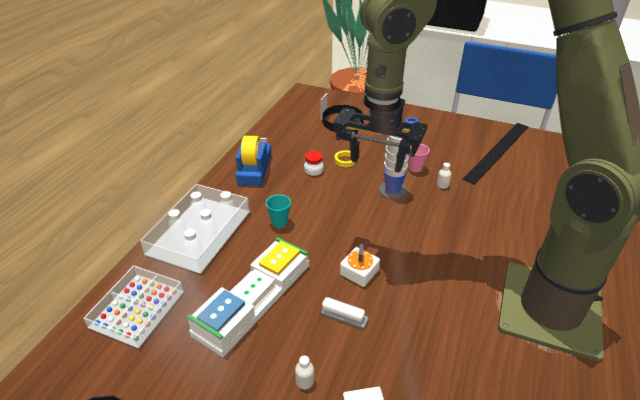

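View pics/w7.png

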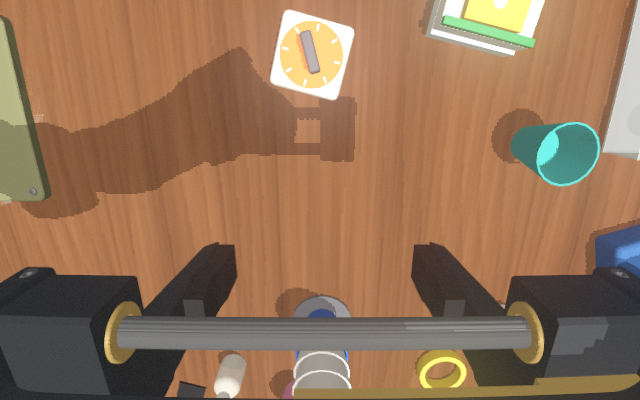

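The side view shows all five white cups stacked upright in the blue cup at (395,165) and tiles at their stops; the wrist view shows the key at (309,51). The blade angle reads about 4.15 of 4.2 rad, so I'll regrip and re-seat it against the stop to be sure.

```bash
python3 -m inch '1 .038 -.003 0 0 0 0;1 .038 -.003 0 0 0 0;1 .038 -.004 0 0 0 0;1 0 0 .02 0 0 -.1;1 0 0 .03 0 0 -.1;1 0 0 .03 0 0 -.067;1 0 0 0 0 0 0;1 0 0 0 0 0 0' | grep -E "pos|contact"
python3 -c "from h import *;go(.4255,.0553,.067,105.3)"
```

```text
tool_pos: [0.4272, 0.0542, 0.1632]
contact_force: [-0.9, 0.5, -0.2]
at [0.4272 0.0542 0.1632] head 105.2 tilt 0.20 q7 -0.89 t 52.0 | now-axes [ 0.0018 -0.0014  0.0962] | turn z -0.003 then [ 0.0018 -0.0014  0.0962]
```

```bash
python3 -m inch '1 .0018 -.0014 .03 0 0 0;.2 0 0 .03 0 0 0;0 0 0 .03 0 0 0;0 0 0 .006 0 0 0;0 0 0 0 0 0 0;-1 0 0 0 0 0 0;-1 0 0 0 0 0 0;-1 0 0 0 0 0 0;-1 0 0 0 0 0 0;-1 0 0 0 0 0 0;-1 0 0 0 0 0 0;-1 0 0 0 0 0 0;-1 0 0 0 0 0 0;-1 0 0 0 0 0 0;-1 0 0 0 0 0 0;-1 0 0 0 0 0 0' 40| grep -E "pos|contact|open|fin"
python3 -c "from h import *;go(.4255,.0553,.067,105.3);print(get_state()['moment'])"
python3 -m inch '-1 0 0 0 0 0 .02;-1 0 0 0 0 0 0;-1 0 0 0 0 0 0' >/dev/null
python3 -c "from h import *;go(.4255,.0553,.067,105.3);print(get_state()['moment'])"
python3 -m inch '-1 0 0 0 0 0 .02;-1 0 0 0 0 0 0;-1 0 0 0 0 0 0' >/dev/null
python3 -c "from h import *;go(.4255,.0553,.067,105.3);print(get_state()['moment'])"
```

```text
tool_pos: [0.4257, 0.0565, 0.0681]
contact_force: [-2.0, -0.3, 4.6]
opening: 0.108
finger_force: 40.0
at [0.4257 0.0565 0.0681] head 105.4 tilt 0.24 q7 -1.34 t 53.4 | now-axes [-0.0011 -0.0005  0.0011] | turn z 0.001 then [-0.0011 -0.0005  0.0011]
[-0.21548411  0.40174571 -0.03286351]
at [0.4257 0.0565 0.0681] head 104.3 tilt 0.25 q7 -1.36 t 53.6 | now-axes [-0.0011 -0.0005  0.0011] | turn z -0.018 then [-0.0011 -0.0005  0.0011]
[-0.25310165  0.53127082  0.26390289]
at [0.4257 0.0565 0.0681] head 103.2 tilt 0.25 q7 -1.37 t 53.9 | now-axes [-0.0011 -0.0005  0.0011] | turn z -0.037 then [-0.0011 -0.0006  0.0011]
[-0.30301508  0.53824163  0.5324745 ]
```

```bash
python3 -m inch '-1 0 0 0 0 0 -.025;1 0 0 0 0 0 0;1 0 0 0 0 0 0;1 0 0 0 0 0 0;1 0 0 0 0 0 0;1 0 0 0 0 0 0;1 0 0 0 0 0 0;1 0 0 -.03 0 0 0;1 0 0 -.04 0 0 0;1 0 0 -.04 0 0 0;1 0 0 -.04 0 0 0;1 -.03 0 -.02 0 0 0;1 -.03 0 0 0 0 0;1 -.03 0 0 0 0 0;1 0 0 0 0 0 0;1 0 0 0 0 0 0' | grep -E "pos|contact"
python3 - <<'E'
from h import *
c,im,d=look("wrist"); W=wmap(c,d); m=(W[...,2]>.068)&(W[...,2]<.09)&(np.hypot(W[...,0]-.4255,W[...,1]-.054)<.03)
if m.sum()>50:
    cn=max(cv2.findContours(m.astype(np.uint8),cv2.RETR_EXTERNAL,cv2.CHAIN_APPROX_NONE)[0],key=cv2.contourArea)[:,0]
    print("key",m.sum(),cv2.minAreaRect((plane(c,cn,.079)[:,:2]*1000).astype(np.float32)))
c,im,d=look("top"); cv2.imwrite("pics/t8.png",im[:,:,::-1])
c,im,d=look("side"); cv2.imwrite("pics/s8.png",cv2.resize(im[80:240,320:480],None,fx=3.5,fy=3.5)[:,:,::-1])
W=wmap(c,d); m=(abs(W[...,0]-.4375)<.04)&(abs(W[...,1]+.278)<.04)&(W[...,2]>.04)
print("stack top side",np.percentile(W[m][:,2],[90,95,98,99.5]))
E
```

```text
tool_pos: [0.4491, -0.0323, 0.2273]
contact_force: [-0.1, 0.8, 0.5]
key 544 ((424.76800537109375, 53.69651794433594), (9.760951042175293, 33.08604431152344), 14.336603164672852)
stack top side [0.18233146 0.18646756 0.18830805 0.18939482]
```

View pics/s8.png

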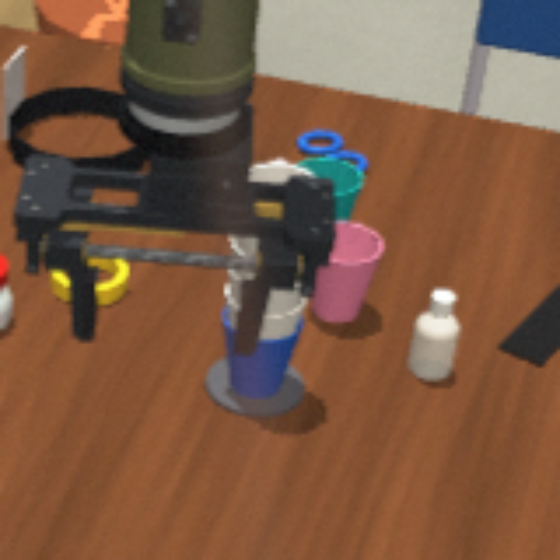

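View pics/t8.png

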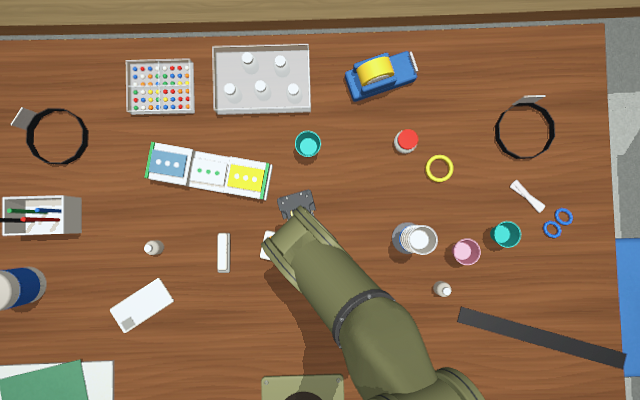

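The views show the five-cup stack upright at (415,238), its top at about 189 mm against 190 expected. The tiles are at their stops and the other things have not moved.

```bash
python3 -m inch '1 0 0 0 0 0 0;1 0 0 0 0 0 0' | head -1; python3 -c "
from plant import r
print(r.finish_job())"
```

```text
clock: 55.53
the job is handed in; nothing more can be done
None
```

I handed the job in at 55.5 s: both tiles are at their stops, the key is wound against its stop, and all five white cups are nested upright in the blue cup.

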